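# Weigh and file the specimen drawers

## Robot

A 6-joint arm with a two-finger parallel gripper is mounted at the origin on a cart in front of the work surface, level with it; the furniture and walls round the work are solid. World frame = base frame: x ahead of the robot, y to its left, z up, the work surface at z = 0. Lengths are in m, angles in rad, forces in N, time in s.
With the tool pointing down it reaches from about 0.25 to 0.775 m from the base axis. Payload 4 kg.
Tool frame: the origin (TCP) lies on the centre line of the jaws, within the pads' length; the fingertips stand env.tip_reach ahead of it and the grasp point (between the pads) lies 8 mm behind it (env.tip_reach is the distance from the TCP to the fingertips, in m); z points along the fingers, y is the line along which they close (so a half turn about z gives the same grasp; the last joint's range is limited). The gripper opens to 94 mm and grips with 3 to 60 N. Pads are 16 mm wide; open, the fingers measure 119 mm over their backs; the gripper's body (75 mm by 177 mm) begins 78 mm behind the grasp point.
Start: joints at [1.025, 0.087, 1.371, -0, 1.684, -0.103], TCP at [0.236, 0.497, 0.217] pointing down, gripper open.
Joint ranges: [-3.1, 3.1], [-0.76, 2.03], [0.27, 2.55], [-1.08, 4.22], [0.17, 2.65], [-2.57, 2.57]. Speed limits (rad/s): [2.79, 2.79, 3.14, 3.14, 3.14, 3.14].

## Interface

Orientations are given as a unit quaternion [x, y, z, w].
In Python, from plant import env gives the robot as it stands.
- The arm moves only by the tool apply_moves, never from a script. Its arguments are lists of equal length, an entry for each row: "dp": the shift along the tool's x, y, z in m, a list of three; "rot": the turn, a rotation vector about the tool's x, y, z in degrees, a list of three; "fingers": the opening, from -1 (shut) to 1 (fully open). A call has exactly 10 rows; each row shifts and turns the commanded pose from where the row before left it, along the tool's axes as they then stand; what a row does not reach is not made up. A row lasts 1/8 s, in which the tool goes at most 62.5 mm and 10.7 degrees, less where a joint would pass 70% of its speed; a pose out of reach is approached as far as the arm can. A call with a gripper value outside its range is refused whole. The fingers move at their own pace and stop on an object; "squeeze" is the grip in N (left out, the last holds). Time passes only in rows, so rows that do not move let the fingers close, or fill a call up. It gives the time, the measured TCP pose, the force, the opening and the grip force at its end, in the units of the state.
- env.sense(): the state, without advancing time (a new reading comes with each control period).
- env.read_camera(name): name is "side" or "top" or "wrist"; returns a dict with "image" (420x560x3 uint8, red, green, blue), "K" (3x3 intrinsics, pixels), "dist" ([k1, k2, p1, p2, k3] as OpenCV has them; the pictures are not rectified), "eye" and "attitude" of the camera in the world; the wrist camera has in their place "T_tool_cam" (4x4, takes a point from camera to tool coordinates, whose origin is the TCP and whose axes are the flange's). Camera axes: x right, y up, looking along -z (the intrinsics and any distortion apply to the point x, -y, -z); pixel columns grow to the right and rows downward; lengths in m; the calibration is good to about 2 mm. A picture is of the moment at which its call begins: read the wrist's pose just before it. There is no depth.
- env.hand_in(): hands the job in; it is judged then, once.
The state is a dict: "t": time; "qpos": joint angles; "joint_velocities": joint speeds; "effort": joint torques, N m; "tool_pos": TCP position; "tcp_rot": TCP orientation; "force": force on the tool from outside, world axes, zero at the start; "ft_torque": the same for the moment, N m; "gripper_width": finger opening in m; "grip_force": force on a finger pad.
Only numpy, scipy, OpenCV 4.12 (cv2) and the standard library are available. Lean on these libraries where they do the work, as an engineer would, in place of code of your own. Each camera call takes 0.05 s, during which the arm holds its last target. There are 200 camera calls.

## Task

Lift the empty filing case by its handle from the black mat onto the weighing plate of the bench scale, inside the plate's rim with the case's open side the same way as the front of the scale, let go, and press the blue tare button. Then slide every specimen drawer on the bench fully home into a bay of the case (any drawer in any bay) while it stands on the scale, and press the green record button to log the net weight. Finally put the loaded case back on the middle of the mat, square to it, with all drawers still fully home, and leave the bottle, jar and loupe where they stand.

Things in the scene. Friction and masses are not known exactly. Their poses are not given: they have to be found in the camera images.
- case: Loose filing case, grey metal with clear roof, 89 (x) x 171 (y) x 34 mm without handle, 0.55 kg empty. Origin: centre of underside, z up. Three bays side by side, open to -x (front) only; each 49 mm wide, 24 mm high (case z = 6 to 30 mm), 84 mm deep (front edge x = -44.5, back wall x = +39.5 mm), so a drawer has 1.5 mm each side. Wall fronts are rounded.
- handle (a point): Middle of the case's black handle bar (case x = 0, y = 0, z = 72 mm). The bar runs along case y, 104 mm long, 14 x 14 mm thick, with 31 mm free between it and the roof and posts at y = +-46 mm. Grip from above across case x.
- bay_0 (a point): Point in the bay at case y = -55 mm where the origin of a drawer lies when fully home (case x = -1.5, z = 6 mm): the drawer's x axis along the case's x, nose against the back wall, front panel flush within a few mm, fin sticking out in front (-x). The mouth of the bay is 43 mm in front of this point.
- bay_1 (a point): Point in the bay at case y = 0 mm where the origin of a drawer lies when fully home (case x = -1.5, z = 6 mm): the drawer's x axis along the case's x, nose against the back wall, front panel flush within a few mm, fin sticking out in front (-x). The mouth of the bay is 43 mm in front of this point.
- bay_2 (a point): Point in the bay at case y = +55 mm where the origin of a drawer lies when fully home (case x = -1.5, z = 6 mm): the drawer's x axis along the case's x, nose against the back wall, front panel flush within a few mm, fin sticking out in front (-x). The mouth of the bay is 43 mm in front of this point.
- drawer_a: Loose drawer: white tray 82 long (x), 46 wide (y), 18 mm high with a fixed rock in it and an orange pull fin in front. Origin: centre of the tray's underside, z up. +x = nose (leading end, x = +41 mm, corners chamfered 5 mm); front panel at x = -41 mm, 20 mm high. About 0.08 kg. May be absent. Starts flat on the bench, nose roughly to +y.
- drawer_b: Loose drawer: white tray 82 long (x), 46 wide (y), 18 mm high with a fixed rock in it and a yellow pull fin in front. Origin: centre of the tray's underside, z up. +x = nose (leading end, x = +41 mm, corners chamfered 5 mm); front panel at x = -41 mm, 20 mm high. About 0.08 kg. May be absent. Starts flat on the bench, nose roughly to +y.
- drawer_c: Loose drawer: white tray 82 long (x), 46 wide (y), 18 mm high with a fixed rock in it and a red pull fin in front. Origin: centre of the tray's underside, z up. +x = nose (leading end, x = +41 mm, corners chamfered 5 mm); front panel at x = -41 mm, 20 mm high. About 0.08 kg. May be absent. Starts flat on the bench, nose roughly to +y.
- fin_a (a point): Grip point on this drawer's fin, 69 mm in front of the drawer's origin (drawer x = -69, y = 0, z = 25 mm). The fin is an upright plate 10 mm thick (across drawer y), x = -41 to -87, z = 2 to 34 mm: pinch it across its thickness from above, fingertips down to about drawer z = 6 mm. Left 25 mm or more out of a bay, the drawer droops at the fin.
- fin_b (a point): Grip point on this drawer's fin, 69 mm in front of the drawer's origin (drawer x = -69, y = 0, z = 25 mm). The fin is an upright plate 10 mm thick (across drawer y), x = -41 to -87, z = 2 to 34 mm: pinch it across its thickness from above, fingertips down to about drawer z = 6 mm. Left 25 mm or more out of a bay, the drawer droops at the fin.
- fin_c (a point): Grip point on this drawer's fin, 69 mm in front of the drawer's origin (drawer x = -69, y = 0, z = 25 mm). The fin is an upright plate 10 mm thick (across drawer y), x = -41 to -87, z = 2 to 34 mm: pinch it across its thickness from above, fingertips down to about drawer z = 6 mm. Left 25 mm or more out of a bay, the drawer droops at the fin.
- scale: Fixed bench scale, white body 118 (x) x 236 (y) x 40 mm, does not sink when loaded. Origin: centre of its underside; its front is -x. Steel weighing plate on its right (-y) part, control panel with display and two buttons on its left (+y) end.
- seat (a point): Centre of the weighing plate's top face, 40 mm above the bench (scale frame x = 0, y = -23 mm). The plate has a rim 6 mm high all round; inside the rim it is 106 (x) x 186 mm (y), so that the case goes in with about 8 mm play each way. Put the case's origin here, with the case's x along the scale's x (case fronts -x).
- tare (a joint): Travel of the blue tare button (front one on the panel): 0 up, 0.006 m fully down, spring, about 5 N fully down. Counts as pressed beyond 0.004 m.
- tare_top (a point): Centre of the top face of the blue tare button (24 mm diameter); press straight down. Lies at scale x = -38, y = +96 mm.
- record (a joint): Travel of the green record button (rear one on the panel): 0 up, 0.006 m fully down, spring, about 5 N fully down. Counts as pressed beyond 0.004 m.
- record_top (a point): Centre of the top face of the green record button (24 mm diameter); press straight down. Lies at scale x = +38, y = +96 mm.
- mat: Fixed black rubber mat, 160 (x) x 240 (y) x 3 mm. Origin: centre of its underside. The empty case stands on it at the start and the loaded case must return to its middle.
- glue: White glue bottle, 37 mm diameter, 88 mm high, bystander. Origin: centre of underside.
- amber_pot: White jar with black lid, 52 mm diameter, 66 mm high, bystander. Origin: centre of underside.
- eye_loupe: Black loupe, 35 mm diameter, 18 mm high, bystander. Origin: centre of underside.
There are look-alikes about, which are no part of the job. What is shaped like the case but turquoise is not meant.

How it is judged:
By the outcome, as a careful person would: the job done as asked, in the order asked, and still so for the second after the job is handed in, with the robot touching nothing.
Of drawer_a, drawer_b, drawer_c only 2 to 3 are there at a start; the rules pass over those that are not, and their reading is None.
At some moment in a run one of drawer_a, drawer_b, drawer_c may be knocked a few centimetres aside while the robot is not near it.
Once in a run the grip may slacken for a moment while it holds something.
It also fails if it takes over 210 s, if anything falls off the work surface, if the arm or the gripper's body presses on something with over 40 N, if the wrist force passes 120 N, or if a joint passes its speed limit or range.

## Working session

There is one attempt and no reset: what is moved stays moved. The work goes in short steps, Python scripts to look and compute and a tool call to move; the robot and the scene stay as the last step left them, time stands still between calls to the robot, and variables do not carry over. Pictures are saved under pics/ and viewed, at most 14 in all, crops included, and the job is handed in when it is done.

Besides the shell and the picture viewer there is one more tool, called after "Call:" as name(argument=value, ...) on one line, values as JSON. apply_moves: Moves the arm, as the interface text tells. Its arguments: {"type":"object","properties":{"dp":{"type":"array"},"rot":{"type":"array"},"fingers":{"type":"array"},"squeeze":{"type":"number"}},"required":["dp","rot","fingers"]}

```bash
ls; mkdir -p pics
python3 - <<'E'
from plant import env
import cv2,numpy as np
s=env.sense();print({k:np.round(v,3).tolist() for k,v in s.items()},env.tip_reach)
for n in("top","side"):
    r=env.read_camera(n);cv2.imwrite(f"pics/{n}0.png",r["image"][:,:,::-1]);print(n,np.round(r["K"],1).tolist(),r["dist"],r["eye"],r["attitude"])
r=env.read_camera("wrist");print(r["K"],r["dist"],r["T_tool_cam"]);cv2.imwrite("pics/wrist0.png",r["image"][:,:,::-1])
E
```

```text
pics
{'t': 0.0, 'qpos': [1.025, 0.088, 1.372, -0.0, 1.684, -0.103], 'joint_velocities': [0.001, -0.0, -0.0, 0.001, -0.001, -0.001], 'effort': [-0.003, -34.02, -30.242, 0.071, 0.033, -0.0], 'tool_pos': [0.235, 0.496, 0.215], 'tcp_rot': [0.22, 0.976, -0.001, -0.0], 'force': [-0.113, -0.352, 0.408], 'ft_torque': [-0.042, 0.039, -0.001], 'grip_force': 0.0, 'gripper_width': 0.094} 0.011
top [[530.8, 0.0, 282.1], [0.0, 530.8, 212.1], [0.0, 0.0, 1.0]] [-0.12707851  0.          0.          0.          0.        ] [-0.48325113 -0.35160139  1.81834724] [ 0.20797853 -0.16141982 -0.57401334  0.77536911]
side [[523.9, 0.0, 278.7], [0.0, 523.9, 204.2], [0.0, 0.0, 1.0]] [0.0108963 0.        0.        0.        0.       ] [ 0.57946451 -1.49791738  0.5964747 ] [0.56995356 0.0048443  0.02886202 0.82115556]
[[292.37446708   0.         281.468739  ]
 [  0.         292.37446708 208.81165148]
 [  0.           0.           1.        ]] [-0.00910374  0.          0.          0.          0.        ] [[-5.44298174e-04  9.69776085e-01  2.43996001e-01  7.07290476e-02]
 [ 9.99999840e-01  4.89688019e-04  2.84473338e-04  9.00772675e-04]
 [ 1.56393522e-04  2.43996116e-01 -9.69776196e-01 -1.67912513e-01]
 [ 0.00000000e+00  0.00000000e+00  0.00000000e+00  1.00000000e+00]]
```

View pics/top0.png

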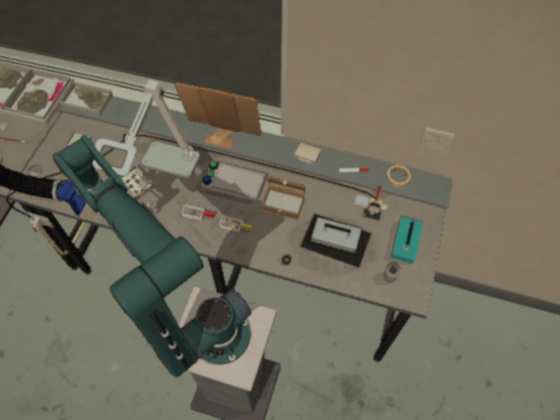

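View pics/side0.png

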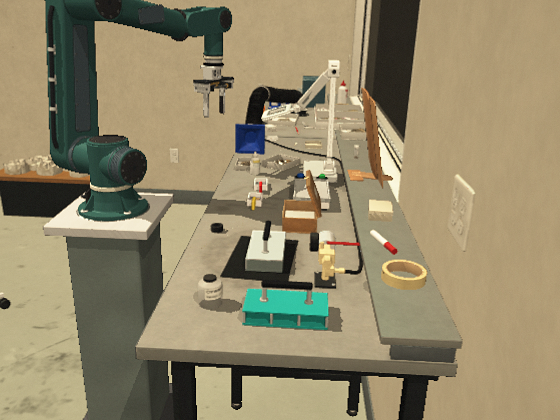

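The top view shows the case on its mat at (336,238), the scale at (235,182) with its buttons at (210,172), the red drawer at (198,213) and the yellow drawer at (235,225). The side view also shows the turquoise decoy. Next I calibrate, enlarge the view and measure.

```bash
cat > h.py <<'E'
from plant import env
import cv2,numpy as np
from scipy.spatial.transform import Rotation as R
F=np.diag([1.,-1,-1])
def cam(n):
    s=env.sense();r=env.read_camera(n)
    if n=="wrist":
        T=np.eye(4);T[:3,:3]=R.from_quat(s["tcp_rot"]).as_matrix();T[:3,3]=s["tool_pos"];T=T@np.array(r["T_tool_cam"])
        r["A"],r["e"]=T[:3,:3]@F,T[:3,3]
    else: r["A"],r["e"]=R.from_quat(r["attitude"]).as_matrix()@F,np.array(r["eye"])
    r["K"]=np.array(r["K"]);r["dist"]=np.array(r["dist"]);r["bgr"]=r["image"][:,:,::-1].copy();r["hsv"]=cv2.cvtColor(r["bgr"],cv2.COLOR_BGR2HSV)
    return r
def ray(r,px):
    u=cv2.undistortPoints(np.array(px,float).reshape(-1,1,2),r["K"],r["dist"]).reshape(-1,2)
    return np.c_[u,np.ones(len(u))]@r["A"].T
def onz(r,px,z):
    d=ray(r,px);return r["e"]+d*((z-r["e"][2])/d[:,2])[:,None]
def proj(r,P):
    P=np.array(P,float).reshape(-1,3);rv=cv2.Rodrigues(r["A"].T)[0]
    return cv2.projectPoints(P,rv,-r["A"].T@r["e"],r["K"],r["dist"])[0].reshape(-1,2)
def blobs(r,lo,hi,roi=None,amin=15):
    """blobs in hsv range; roi=(x0,y0,x1,y1)"""
    m=cv2.inRange(r["hsv"],np.array(lo),np.array(hi))
    if roi: k=np.zeros_like(m);k[roi[1]:roi[3],roi[0]:roi[2]]=255;m&=k
    c,_=cv2.findContours(m,cv2.RETR_EXTERNAL,cv2.CHAIN_APPROX_NONE)
    return sorted([x for x in c if cv2.contourArea(x)>=amin],key=cv2.contourArea,reverse=True)
def rectify(r,x0,x1,y0,y1,z,s=1000):
    """orthophoto at height z: row 0 = x1, col 0 = y1 (up=+x,left=+y), s px/m"""
    xs=np.arange(x1,x0,-1/s);ys=np.arange(y1,y0,-1/s);Y,X=np.meshgrid(ys,xs)
    p=proj(r,np.c_[X.ravel(),Y.ravel(),0*X.ravel()+z]).astype(np.float32).reshape(X.shape+(2,))
    return cv2.remap(r["bgr"],p[...,0],p[...,1],cv2.INTER_CUBIC)
E
python3 - <<'E'
from h import *
r=cam("top")
im=rectify(r,.1,.8,-.55,.5,0,750)
for k in range(-5,6):
    cv2.line(im,(int((.5-k/10)*750),0),(int((.5-k/10)*750),5),(0,0,255),1)
for k in range(1,8): cv2.line(im,(0,int((.8-k/10)*750)),(5,int((.8-k/10)*750)),(0,0,255),1)
cv2.imwrite("pics/ortho.png",im)
E
```

```text
(no output)
```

View pics/ortho.png

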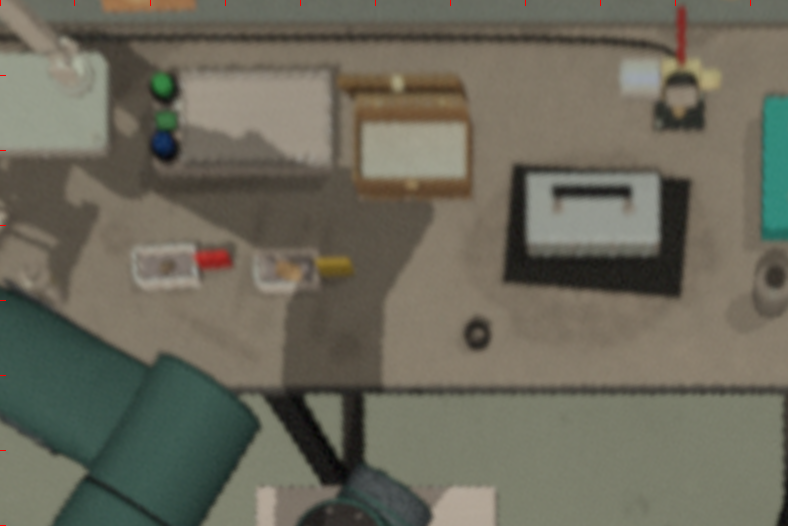

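View pics/wrist0.png

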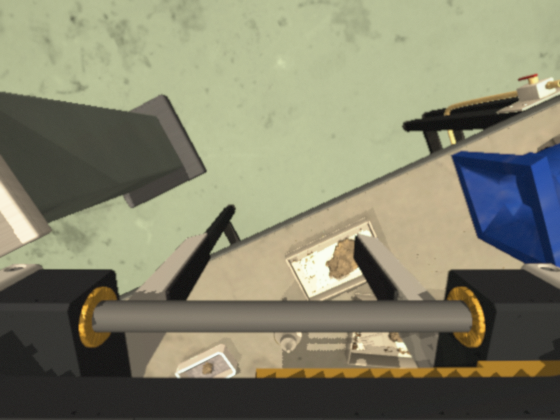

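The orthophoto shows the scale (y≈.05–.3, x≈.58–.71), the red and yellow drawers (x≈.45, y≈.28 and .12), and the case and mat near (.51,-.29). A wooden box stands in between. No orange drawer is visible yet.

Run:
```python
from h import *
r=cam("top")
def rc(c,z):
    P=onz(r,cv2.convexHull(c).reshape(-1,2),z);return cv2.minAreaRect((P[:,:2]*1000).astype(np.float32))
def show(n,bl,z):
    for c in bl[:3]: print(n,cv2.contourArea(c),np.round(c.reshape(-1,2).mean(0)),[np.round(v,1) for v in rc(c,z)])
p=proj(r,[[.52,-.29,.003]])[0];x,y=p.astype(int);roi=(x-48,y-40,x+48,y+40)
show("mat",blobs(r,(0,0,0),(180,255,45),roi),.003)
show("case",blobs(r,(0,0,110),(180,40,255),roi),.034)
x,y=proj(r,[[.65,.14,.04]])[0].astype(int);roi=(x-60,y-45,x+60,y+45)
show("blue",blobs(r,(100,90,30),(130,255,255),roi,6),.045)
show("green",blobs(r,(50,90,30),(85,255,255),roi,6),.045)
x,y=proj(r,[[.45,.16,.02]])[0].astype(int);roi=(x-90,y-50,x+90,y+50)
show("red",blobs(r,(0,150,80),(6,255,255),roi,6),.03)
show("red2",blobs(r,(172,150,80),(180,255,255),roi,6),.03)
show("org",blobs(r,(7,150,80),(18,255,255),roi,6),.03)
show("yel",blobs(r,(19,150,60),(34,255,255),roi,6),.03)
```

```text
mat 718.0 [334. 244.] [array([ 490.9, -295.1]), array([230.5, 149.3]), np.float64(85.1)]
case 927.0 [336. 233.] [array([ 500.4, -291.4]), array([ 97.3, 171.8]), np.float64(0.9)]
case 135.0 [293. 203.] [array([580.8, -98.8]), array([68.9, 43.7]), np.float64(15.9)]
case 122.5 [361. 200.] [array([ 674.7, -352.1]), array([55.1, 50.8]), np.float64(87.3)]
blue 27.0 [206. 179.] [array([581. , 268.7]), array([29.8, 24.2]), np.float64(20.9)]
green 29.0 [213. 164.] [array([659.2, 268. ]), array([30.8, 24.7]), np.float64(20.6)]
green 13.5 [210. 174.] [array([608.4, 263.6]), array([19.7, 20.3]), np.float64(17.1)]
red 33.0 [208. 214.] [array([439.3, 205.5]), array([20.5, 39.2]), np.float64(6.4)]
yel 31.0 [246. 226.] [array([430.2,  48.2]), array([39.4, 19. ]), np.float64(86.6)]
```

Call:
apply_moves(dp=[[0, 0, -0.02], [0, 0, -0.02], [0, 0, -0.02], [0, 0, 0], [0, 0, 0], [0, 0, 0], [0, 0, 0], [0, 0, 0], [0, 0, 0], [0, 0, 0]], rot=[[0, 0, 10], [0, 0, 10], [0, 0, 10], [0, 0, 10], [0, 0, 10], [0, 0, 10], [0, 0, 4.6], [0, 0, 0], [0, 0, 0], [0, 0, 0]], fingers=[1, 1, 1, 1, 1, 1, 1, 1, 1, 1])

```text
t: 1.5
tool_pos: [0.2356, 0.497, 0.2765]
tcp_rot: [0.707, 0.708, -0.0, -0.0]
force: [-0.3, 0.0, -0.3]
gripper_width: 0.094
grip_force: 0.0
```

Call:
apply_moves(dp=[[-0.045, 0.02, 0], [-0.045, 0.02, 0], [-0.045, 0.02, 0], [-0.045, 0.02, 0], [-0.045, 0.02, 0], [-0.045, 0.02, 0], [-0.045, 0.02, 0], [-0.045, 0.02, 0], [-0.045, 0.02, 0], [-0.045, 0.02, 0]], rot=[[0, 0, 0], [0, 0, 0], [0, 0, 0], [0, 0, 0], [0, 0, 0], [0, 0, 0], [0, 0, 0], [0, 0, 0], [0, 0, 0], [0, 0, 0]], fingers=[1, 1, 1, 1, 1, 1, 1, 1, 1, 1])

```text
t: 2.75
tool_pos: [0.4363, 0.0455, 0.2767]
tcp_rot: [0.707, 0.707, 0.0, 0.0]
force: [0.8, -0.1, -0.2]
gripper_width: 0.0938
grip_force: 0.0
```

Run:
```python
from h import *
r=cam("wrist");cv2.imwrite("pics/w1.png",r["bgr"]);np.save("w1.npy",np.r_[r["A"],[r["e"]]])
print(r["e"],env.sense()["tool_pos"],env.sense()["tcp_rot"])
```

```text
[0.4363403  0.11690989 0.44464629] [0.43816645 0.04049473 0.27603639] [ 0.70901046  0.70519343 -0.00132644  0.00215371]
```

View pics/w1.png

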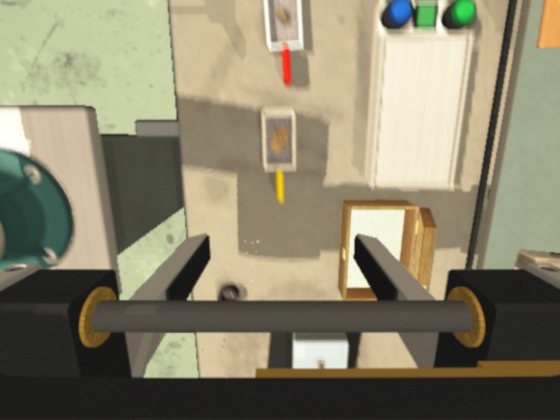

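The wrist view shows the scale plate at about (375..468, 33..186) and the buttons at (397,13) blue and (459,13) green. The red drawer is at (285,20) and the yellow one at (279,140). I measure those and look for an orange drawer.

Run:
```python
from h import *
r=cam("wrist")
np.set_printoptions(precision=4,suppress=True)
print(r["e"])
def c(b):
    m=cv2.moments(b);return [m["m10"]/m["m00"],m["m01"]/m["m00"]]
ty={}
for n,lo,hi in(("blue",(100,120,40),(130,255,255)),("green",(50,120,40),(85,255,255))):
    b=[x for x in blobs(r,lo,hi,(300,0,500,60),60)]
    for x in b: print(n,cv2.contourArea(x),c(x),onz(r,[c(x)],.045)[0],cv2.boundingRect(x))
for n,lo,hi in(("yel",(19,150,60),(34,255,255)),("red",(0,150,80),(6,255,255)),("org",(7,180,80),(18,255,255))):
    for x in blobs(r,lo,hi,(180,0,340,300),40):
        P=onz(r,x.reshape(-1,2),.034)[:,:2]*1000;print(n,cv2.minAreaRect(P.astype(np.float32)))
# trays: whitish
g=rectify(r,.40,.75,.02,.32,.046,2000);cv2.imwrite("pics/sc_46.png",g)
t=rectify(r,.38,.50,.02,.32,.018,2000);cv2.imwrite("pics/tr.png",t)
T=cam("top")
for x in blobs(T,(7,170,60),(18,255,255),None,12): print("org top",c(x),onz(T,[c(x)],.03)[0],cv2.contourArea(x))
```

```text
[0.4386 0.1128 0.4436]
blue 182.0 [395.84706959706955, 4.611721611721611] [0.5772 0.2624 0.045 ] (386, 0, 23, 12)
green 233.5 [423.2191291934332, 7.484653818700927] [0.6105 0.2594 0.045 ] (415, 0, 18, 16)
green 189.5 [459.5250659630607, 4.507475813544415] [0.654  0.2626 0.045 ] (449, 0, 24, 12)
yel ((431.68695068359375, 52.77259063720703), (43.8779296875, 9.85893440246582), 89.58854675292969)
red ((440.88189697265625, 208.8332977294922), (10.144899368286133, 47.024864196777344), 4.327758312225342)
```

Call:
apply_moves(dp=[[-0.045, 0.006, 0], [-0.045, 0.006, 0], [-0.045, 0.006, 0], [-0.045, 0.006, 0], [-0.045, 0.006, 0], [-0.045, 0.006, 0], [-0.045, 0.006, 0], [-0.045, 0.006, 0], [-0.045, 0.006, 0], [0, 0, 0]], rot=[[0, 0, 0], [0, 0, 0], [0, 0, 0], [0, 0, 0], [0, 0, 0], [0, 0, 0], [0, 0, 0], [0, 0, 0], [0, 0, 0], [0, 0, 0]], fingers=[1, 1, 1, 1, 1, 1, 1, 1, 1, 1])

```text
t: 4.15
tool_pos: [0.4905, -0.3588, 0.2748]
tcp_rot: [0.707, 0.707, 0.0, -0.001]
force: [0.1, 0.2, -0.7]
gripper_width: 0.0938
grip_force: 0.0
```

Run:
```python
from h import *
r=cam("wrist");cv2.imwrite("pics/w2.png",r["bgr"]);np.savez("w2",A=r["A"],e=r["e"])
print(r["e"])
im=np.vstack([cv2.resize(rectify(r,.38,.66,-.45,-.15,.037,1500),None,fx=1,fy=1)])
cv2.imwrite("pics/case37.png",im)
a=cv2.imread("pics/sc_46.png");b=im
h=max(a.shape[0],b.shape[0]);f=lambda q:cv2.copyMakeBorder(q,0,h-q.shape[0],0,5,cv2.BORDER_CONSTANT)
o=np.hstack([f(a),f(b)]);print(o.shape);cv2.imwrite("pics/both.png",cv2.resize(o,None,fx=.7,fy=.7))
```

```text
[ 0.4910992  -0.28762117  0.4428727 ]
(700, 1061, 3)
```

View pics/both.png

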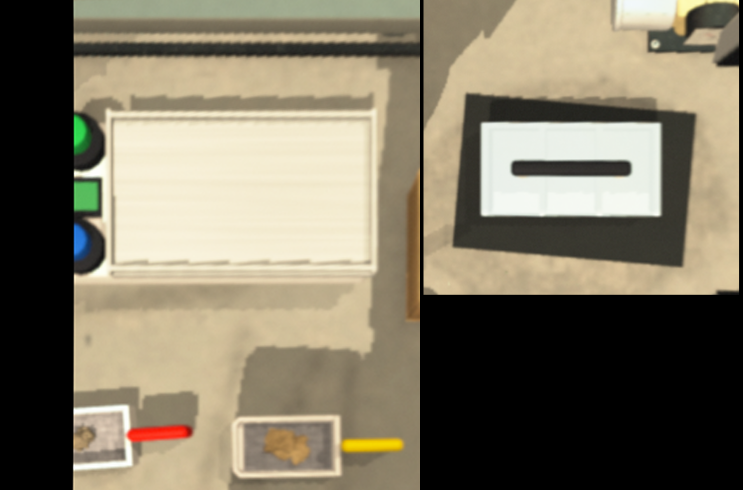

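The left orthophoto shows the plate rim aligned with the axes (cols 108–375, rows 110–272), with its centre near (.6145,.1475). The right one shows the case almost square to the axes and the mat turned by about -5°. No orange drawer exists. Next I get precise case and mat numbers.

Run:
```python
from h import *
np.set_printoptions(precision=4,suppress=True)
r=cam("wrist");print(r["e"])
def rect(mask,z,n):
    P=onz(r,cv2.convexHull(mask).reshape(-1,2),z)[:,:2]*1000;print(n,cv2.minAreaRect(P.astype(np.float32)))
x,y=proj(r,[[.5,-.29,.037]])[0].astype(int)
roi=(x-120,y-75,x+120,y+110)
m=blobs(r,(0,0,0),(180,255,75),(x-75,y-95,x+75,y+95),300);rect(m[0],.003,"mat")
w=blobs(r,(0,0,185),(180,60,255),(x-40,y-65,x+40,y+65),300);rect(w[0],.037,"roof")
q=proj(r,[[.503,-.29,.082]])[0].astype(int)
hb=blobs(r,(0,0,0),(180,255,75),(q[0]-15,q[1]-45,q[0]+15,q[1]+45),50)
for b in hb[:2]: rect(b,.082,"bar")
print(x,y,q,[cv2.boundingRect(k[0]) for k in(m,w,hb)])
```

```text
[ 0.491  -0.2862  0.4436]
mat ((488.73297119140625, -293.90557861328125), (236.03175354003906, 157.69842529296875), 84.99775695800781)
roof ((499.1085205078125, -291.0818176269531), (167.36192321777344, 88.19913482666016), 89.92973327636719)
bar ((499.1285095214844, -290.2209167480469), (10.94552230834961, 98.43360900878906), 0.13615494966506958)
288 138 [291 139] [(224, 49, 120, 174), (254, 73, 69, 128), (284, 96, 10, 85)]
```

Call:
apply_moves(dp=[[0.034, 0.004, 0.03], [0.034, 0.0045, 0.03], [0, 0, 0.04], [0, 0, 0.04], [0, 0, 0.03], [0, 0, 0.02], [0, 0, 0.018], [0, 0, 0], [0, 0, 0], [0, 0, 0]], rot=[[0, 0, 0], [0, 0, 0], [0, 0, 0], [0, 0, 0], [0, 0, 0], [0, 0, 0], [0, 0, 0], [0, 0, 0], [0, 0, 0], [0, 0, 0]], fingers=[0.2, 0.2, 0.2, 0.2, 0.2, 0.2, 0.2, 0.2, 0.2, 0.2], squeeze=50)

```text
t: 5.5
tool_pos: [0.4993, -0.2903, 0.0699]
tcp_rot: [0.707, 0.707, 0.0, 0.001]
force: [-0.4, 0.5, 0.1]
gripper_width: 0.0565
grip_force: 0.0
```

Call:
apply_moves(dp=[[0, 0, 0], [0, 0, 0], [0, 0, 0], [0, 0, 0], [0, 0, 0], [0, 0, 0], [0, 0, 0], [0, 0, 0], [0, 0, 0], [0, 0, 0]], rot=[[0, 0, 0], [0, 0, 0], [0, 0, 0], [0, 0, 0], [0, 0, 0], [0, 0, 0], [0, 0, 0], [0, 0, 0], [0, 0, 0], [0, 0, 0]], fingers=[-1, -1, -1, -1, -1, -1, -1, -1, -1, -1], squeeze=50)

```text
t: 6.75
tool_pos: [0.4987, -0.2899, 0.0684]
tcp_rot: [0.707, 0.707, 0.0, 0.0]
force: [2.4, -0.4, -1.7]
gripper_width: 0.0136
grip_force: 50.0
```

Call:
apply_moves(dp=[[0, 0, -0.015], [0, 0, -0.03], [0, 0, -0.03], [0.01, -0.02, 0], [0.03, -0.019, 0], [0.04, 0, 0], [0.04, 0, 0], [0.04, 0, 0], [0.04, 0, 0], [0.03, 0, 0]], rot=[[0, 0, 0], [0, 0, 0], [0, 0, 0], [0, 0, 0], [0, 0, 0], [0, 0, 0], [0, 0, 0], [0, 0, 0], [0, 0, 0], [0, 0, 0]], fingers=[-1, -1, -1, -1, -1, -1, -1, -1, -1, -1], squeeze=60)

```text
t: 8.0
tool_pos: [0.4582, -0.0583, 0.1434]
tcp_rot: [0.707, 0.708, -0.001, -0.001]
force: [0.8, -0.6, -5.6]
gripper_width: 0.0136
grip_force: 60.0
```

Call:
apply_moves(dp=[[0.03, 0, 0], [0.04, 0, 0], [0.04, 0, 0], [0.04, 0, 0], [0.03, 0, 0], [0.02, 0, 0], [0.0074, 0, 0], [0, 0.02, 0], [0, 0.03, 0], [0, 0.03, 0]], rot=[[0, 0, 0], [0, 0, 0], [0, 0, 0], [0, 0, 0], [0, 0, 0], [0, 0, 0], [0, 0, 0], [0, 0, 0], [0, 0, 0], [0, 0, 0]], fingers=[-1, -1, -1, -1, -1, -1, -1, -1, -1, -1])

```text
t: 9.25
tool_pos: [0.5397, 0.1466, 0.1434]
tcp_rot: [0.707, 0.707, -0.001, -0.0]
force: [0.5, 0.3, -5.2]
gripper_width: 0.0133
grip_force: 60.0
```

Run:
```python
from h import *
np.set_printoptions(precision=4,suppress=True)
print(env.sense()["tool_pos"],env.sense()["gripper_width"])
r=cam("wrist");cv2.imwrite("pics/w3.png",r["bgr"])
def c(b):
    m=cv2.moments(b);return [m["m10"]/m["m00"],m["m01"]/m["m00"]]
for n,lo,hi in(("blue",(100,120,40),(130,255,255)),("green",(50,120,40),(85,255,255))):
    for x in blobs(r,lo,hi,None,100): print(n,cv2.contourArea(x),np.round(c(x)),onz(r,[c(x)],.045)[0])
```

```text
[0.5397 0.1466 0.1434] 0.013287167248620519
blue 854.5 [329.  74.] [0.58   0.2677 0.045 ]
green 883.0 [421.  74.] [0.6574 0.2678 0.045 ]
green 720.5 [369.  78.] [0.6143 0.2652 0.045 ]
```

View pics/w3.png

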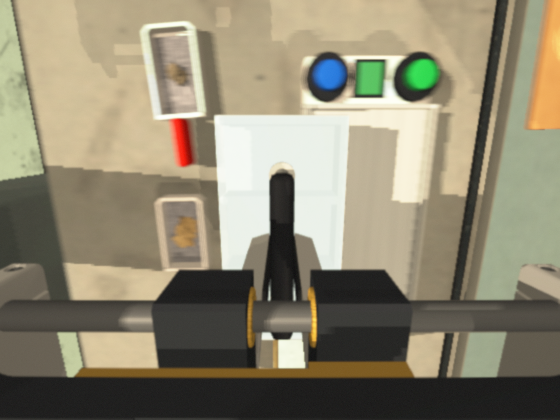

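The case hangs level at (215–348, 115+). The plate and the buttons at (329,74) and (421,74) put the seat at (.616,.1475).

Call:
apply_moves(dp=[[0, 0.03, 0], [0, 0.03, 0], [0, 0.016, 0], [0, 0, 0], [0, 0, 0.01], [0, 0, 0.01], [0, 0, 0.009], [0, 0, 0.005], [0, 0, 0.003], [0, 0, 0.001]], rot=[[0, 0, 0], [0, 0, 0], [0, 0, 0], [0, 0, 0], [0, 0, 0], [0, 0, 0], [0, 0, 0], [0, 0, 0], [0, 0, 0], [0, 0, 0]], fingers=[-1, -1, -1, -1, -1, -1, -1, -1, -1, -1])

```text
t: 10.55
tool_pos: [0.6154, 0.1476, 0.1055]
tcp_rot: [0.707, 0.707, 0.0, 0.0]
force: [0.1, 0.1, -4.4]
gripper_width: 0.0133
grip_force: 60.0
```

Run:
```python
from h import *
r=cam("wrist");cv2.imwrite("pics/w4.png",r["bgr"]);print(env.sense()["force"],env.sense()["tool_pos"])
```

```text
[-0.87981286  0.30737025 -5.17064293] [0.61544471 0.14760318 0.10552712]
```

View pics/w4.png

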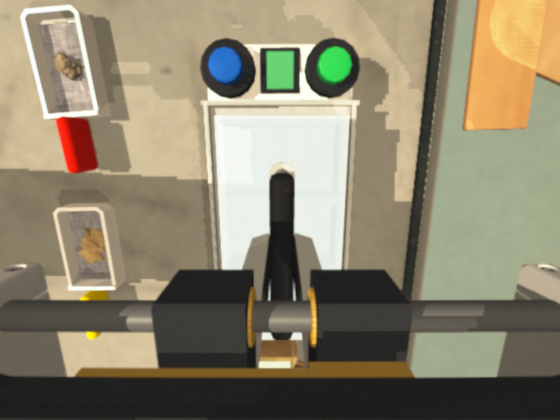

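Call:
apply_moves(dp=[[0, 0, 0.001], [0, 0, 0.001], [0, 0, 0], [0, 0, 0], [0, 0, 0], [0, 0, 0], [0, 0, 0], [0, 0, -0.02], [0, 0, -0.03], [0, 0, -0.03]], rot=[[0, 0, 0], [0, 0, 0], [0, 0, 0], [0, 0, 0], [0, 0, 0], [0, 0, 0], [0, 0, 0], [0, 0, 0], [0, 0, 0], [0, 0, 0]], fingers=[-1, -1, -1, -0.2, 0, 0, 0, 0, 0, 0])

```text
t: 11.85
tool_pos: [0.6157, 0.1476, 0.186]
tcp_rot: [0.707, 0.707, 0.001, 0.0]
force: [-0.1, 0.4, 0.1]
gripper_width: 0.0472
grip_force: 0.0
```

Call:
apply_moves(dp=[[0.04, -0.012, 0], [0.04, -0.012, 0], [0.0394, -0.013, 0], [0, 0, 0.04], [0, 0, 0.04], [0, 0, 0.03], [0, 0, 0], [0, 0, 0], [0, 0, 0], [0, 0, 0]], rot=[[0, 0, 0], [0, 0, 0], [0, 0, 0], [0, 0, 0], [0, 0, 0], [0, 0, 0], [0, 0, 0], [0, 0, 0], [0, 0, 0], [0, 0, 0]], fingers=[-1, -1, -1, -1, -1, -1, -1, -1, -1, -1], squeeze=20)

```text
t: 13.1
tool_pos: [0.5792, 0.2672, 0.0753]
tcp_rot: [0.707, 0.707, 0.001, 0.001]
force: [1.0, 0.3, -1.4]
gripper_width: 0.0
grip_force: 0.0
```

Call:
apply_moves(dp=[[0, 0, 0.008], [0, 0, 0.004], [0, 0, 0.002], [0, 0, 0.002], [0, 0, 0.001], [0, 0, 0.001], [0, 0, 0.001], [0, 0, 0.001], [0, 0, 0], [0, 0, 0]], rot=[[0, 0, 0], [0, 0, 0], [0, 0, 0], [0, 0, 0], [0, 0, 0], [0, 0, 0], [0, 0, 0], [0, 0, 0], [0, 0, 0], [0, 0, 0]], fingers=[-1, -1, -1, -1, -1, -1, -1, -1, -1, -1])

```text
t: 14.35
tool_pos: [0.5792, 0.2673, 0.0609]
tcp_rot: [0.707, 0.707, 0.002, 0.001]
force: [-7.9, -2.4, 24.5]
gripper_width: 0.0001
grip_force: 12.3
```

Call:
apply_moves(dp=[[0, 0, -0.03], [0, 0, -0.05], [0, 0, -0.06], [-0.03, -0.022, -0.02], [-0.04, -0.025, 0], [-0.04, -0.025, 0], [-0.04, -0.025, 0], [-0.04, -0.025, 0], [-0.029, -0.025, 0], [0, 0, 0]], rot=[[0, 0, 0], [0, 0, 0], [0, 0, 0], [0, 0, 0], [0, 0, 0], [0, 0, 0], [0, 0, 0], [0, 0, 0], [0, 0, 0], [0, 0, 0]], fingers=[0, 0, 0, 0, 0, 0, 0, 0, 0, 0])

```text
t: 15.6
tool_pos: [0.43, 0.0466, 0.2132]
tcp_rot: [0.708, 0.706, -0.0, -0.0]
force: [0.2, 0.2, 0.5]
gripper_width: 0.0469
grip_force: 0.0
```

```bash
cat > fin.py <<'E'
from h import *
np.set_printoptions(precision=4,suppress=True)
print(env.sense()["tool_pos"],env.sense()["tcp_rot"])
r=cam("wrist");cv2.imwrite("pics/w_fin.png",r["bgr"])
for n,lo,hi in(("yel",(19,150,60),(34,255,255)),("red",(0,150,80),(6,255,255))):
    for x in blobs(r,lo,hi,None,40):
        if cv2.boundingRect(x)[1]>330: continue
        P=onz(r,x.reshape(-1,2),.034)[:,:2]*1000;print(n,cv2.boundingRect(x),cv2.minAreaRect(P.astype(np.float32)))
E
python3 fin.py
```

```text
[0.43   0.0466 0.2132] [ 0.708   0.7062 -0.0002 -0.0002]
yel (176, 287, 21, 61) ((299.6002502441406, -121.14275360107422), (94.63453674316406, 25.42852210998535), 82.81694030761719)
yel (367, 287, 21, 61) ((559.6145629882812, -121.82948303222656), (25.409149169921875, 94.57775115966797), 6.836177349090576)
yel (279, 173, 9, 37) ((431.9978332519531, 52.482826232910156), (9.590429306030273, 44.13737487792969), 0.08958225697278976)
red (286, 24, 11, 50) ((441.0152587890625, 208.5099639892578), (10.469340324401855, 48.1992301940918), 4.230015754699707)
```

View pics/w_fin.png

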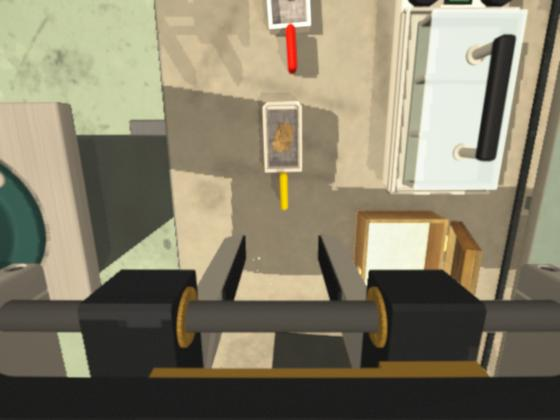

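The yellow fin is at (283,191) and the red one at (291,49). The case stands on the plate. I descend onto the yellow fin.

Call:
apply_moves(dp=[[0.001, 0.002, 0.05], [0, 0, 0.05], [0, 0, 0.04], [0, 0, 0.03], [0, 0, 0.015], [0, 0, 0.01], [0, 0, 0], [0, 0, 0], [0, 0, 0], [0, 0, 0]], rot=[[0, 0, 0], [0, 0, 0], [0, 0, 0], [0, 0, 0], [0, 0, 0], [0, 0, 0], [0, 0, 0], [0, 0, 0], [0, 0, 0], [0, 0, 0]], fingers=[0, 0, 0, 0, 0, 0, 0, 0, 0, 0])

```text
t: 16.9
tool_pos: [0.4339, 0.0488, 0.0191]
tcp_rot: [0.707, 0.707, 0.001, 0.0]
force: [-0.2, -0.5, 0.2]
gripper_width: 0.0469
grip_force: 0.0
```

Call:
apply_moves(dp=[[0, 0, 0], [0, 0, 0], [0, 0, 0], [0, 0, 0], [0, 0, 0], [0, 0, 0], [0, 0, 0], [0, 0, -0.02], [0, 0, -0.03], [0, 0, -0.02]], rot=[[0, 0, 0], [0, 0, 0], [0, 0, 0], [0, 0, 0], [0, 0, 0], [0, 0, 0], [0, 0, 0], [0, 0, 0], [0, 0, 0], [0, 0, 0]], fingers=[-1, -1, -1, -1, -1, -1, -1, -1, -1, -1], squeeze=50)

```text
t: 18.15
tool_pos: [0.4337, 0.0488, 0.0896]
tcp_rot: [0.707, 0.707, 0.0, 0.0]
force: [0.2, -1.1, -0.5]
gripper_width: 0.0093
grip_force: 49.9
```

Call:
apply_moves(dp=[[0, 0, 0], [0, 0, 0], [0, 0, 0], [0, 0, 0], [0, 0, 0], [0, 0, 0], [0, 0, 0], [0, 0, 0], [0, 0, 0], [0, 0, 0]], rot=[[0, 0, 10], [0, 0, 10], [0, 0, 10], [0, 0, 10], [0, 0, 10], [0, 0, 10], [0, 0, 10], [0, 0, 10], [0, 0, 10], [0, 0, 0]], fingers=[-1, -1, -1, -1, -1, -1, -1, -1, -1, -1])

```text
t: 19.4
tool_pos: [0.4332, 0.0489, 0.0882]
tcp_rot: [1.0, 0.001, -0.0, -0.0]
force: [-0.4, 0.2, -1.4]
gripper_width: 0.0097
grip_force: 49.9
```

Call:
apply_moves(dp=[[0, -0.02, 0], [0, -0.024, 0], [0, 0, 0], [0, 0, 0], [0, 0, 0], [0, 0, 0], [0, 0, 0], [0, 0, 0], [0, 0, 0], [0, 0, 0]], rot=[[0, 0, 0], [0, 0, 0], [0, 0, 0], [0, 0, 0], [0, 0, 0], [0, 0, 0], [0, 0, 0], [0, 0, 0], [0, 0, 0], [0, 0, 0]], fingers=[-1, -1, -1, -1, -1, -1, -1, -1, -1, -1])

```text
t: 20.65
tool_pos: [0.4334, 0.0929, 0.0885]
tcp_rot: [1.0, 0.0, 0.0, -0.0]
force: [0.1, 0.6, -0.8]
gripper_width: 0.0094
grip_force: 49.9
```

Run:
```python
from h import *
s=env.sense();print(s["tool_pos"],s["tcp_rot"],s["qpos"],s["gripper_width"])
r=cam("wrist");cv2.imwrite("pics/w5.png",r["bgr"]);np.savez("w5",A=r["A"],e=r["e"])
```

```text
[0.43340118 0.09291171 0.08849674] [ 9.99999952e-01  3.03622070e-04  3.71819370e-05 -5.76474946e-05] [ 8.30543894e-02 -9.03177043e-02  1.80565081e+00  1.09901108e-04
  1.42617591e+00  1.65322764e+00] 0.009355543245203974
```

View pics/w5.png

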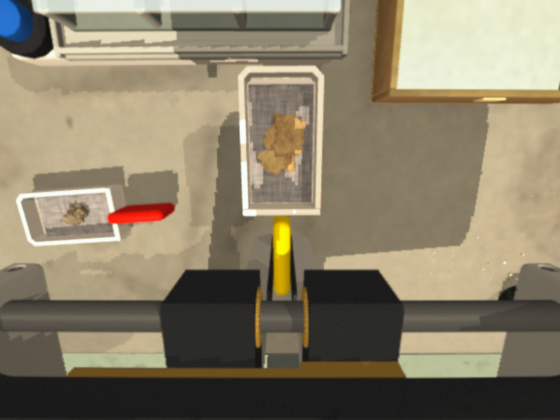

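The drawer is held straight at (240–322, 67–215), with the case bays above it and dividers near cols 158, 250 and 340. I go down to insertion height and close in.

Call:
apply_moves(dp=[[0, 0, 0.01], [0, 0, 0.01], [0.01, 0, 0], [0.007, 0, 0], [0, 0, 0], [0, 0, 0], [0, 0, 0], [0, 0, 0], [0, 0, 0], [0, 0, 0]], rot=[[0, 0, 0], [0, 0, 0], [0, 0, 0], [0, 0, 0], [0, 0, 0], [0, 0, 0], [0, 0, 0], [0, 0, 0], [0, 0, 0], [0, 0, 0]], fingers=[-1, -1, -1, -1, -1, -1, -1, -1, -1, -1])

```text
t: 21.95
tool_pos: [0.4503, 0.0929, 0.0685]
tcp_rot: [1.0, 0.0, 0.0, -0.0]
force: [-0.1, -0.0, -0.2]
gripper_width: 0.0098
grip_force: 49.9
```

Run:
```python
from h import *
s=env.sense();print(s["tool_pos"],s["tcp_rot"],s["gripper_width"])
r=cam("wrist");cv2.imwrite("pics/w6.png",r["bgr"])
o=r["bgr"][0:240,150:420];cv2.imwrite("pics/w6c.png",cv2.resize(o,None,fx=2.4,fy=2.4,interpolation=cv2.INTER_NEAREST))
S=cam("side");p=proj(S,[[.5,.09,.06]])[0].astype(int);print(p)
cv2.imwrite("pics/s6.png",cv2.resize(S["bgr"][p[1]-50:p[1]+40,p[0]-70:p[0]+70],None,fx=5,fy=5,interpolation=cv2.INTER_CUBIC))
```

```text
[0.45033594 0.09289941 0.06850977] [ 9.99999961e-01  2.76356848e-04  4.57287007e-05 -2.16782490e-05] 0.009785494369836114
[276 187]
```

View pics/w6c.png

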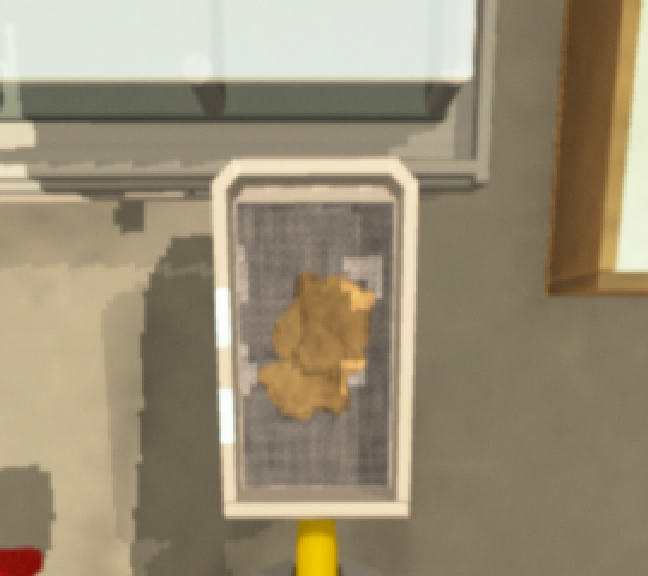

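The drawer nose is at crop row 158 (cols 213–417). The case's front roof edge is at row 83 with its right corner at col 473, and a divider is near col 207.

Run:
```python
from h import *
np.set_printoptions(precision=4,suppress=True)
r=cam("wrist");f=lambda x,y:[150+x/2.4,y/2.4]
print("corner",onz(r,[f(473,81)],.074),"divider top",onz(r,[f(192,83),f(223,83)],.072))
print("nose L/R",onz(r,[f(213,190),f(417,190),f(225,500),f(410,500),f(315,158)],.0675))
g=cv2.cvtColor(r["bgr"],cv2.COLOR_BGR2GRAY)
for row in(20,28):print(row,[(i,int(v)) for i,v in enumerate(np.diff(g[row,140:400].astype(int)),140) if abs(v)>8])
for row in(90,130,180):print(row,[(i,int(v)) for i,v in enumerate(np.diff(g[row,220:340].astype(int)),220) if abs(v)>18])
for row in(38,42,46):print(row,[(i,int(v)) for i,v in enumerate(np.diff(g[row,140:400].astype(int)),140) if abs(v)>5])
```

```text
corner [[0.5705 0.061  0.074 ]] divider top [[0.5707 0.1198 0.072 ]
 [0.5707 0.1133 0.072 ]]
nose L/R [[0.5504 0.1167 0.0675]
 [0.5504 0.0711 0.0675]
 [0.479  0.1162 0.0675]
 [0.479  0.0703 0.0675]
 [0.557  0.0939 0.0675]]
20 [(345, -23), (346, -58), (347, -38), (349, 23), (350, 20), (351, 10), (354, -10), (355, -19), (356, -11), (382, -11), (384, -10), (385, -14)]
28 [(345, -24), (346, -63), (347, -41), (349, 28), (350, 17), (354, -19), (355, -17), (381, -10)]
90 [(237, 30), (238, 23), (243, -52), (244, -29), (248, -21), (312, 26), (313, 34), (314, -19), (316, 22), (317, 49), (318, 21), (322, -27), (323, -52), (324, -24)]
130 [(238, 71), (239, 73), (244, -26), (245, -64), (246, -22), (311, 19), (312, 31), (315, 19), (316, 49), (317, 21), (321, -32), (322, -48), (323, -19)]
180 [(240, 71), (241, 69), (246, -52), (247, -55), (250, -29), (251, -20), (311, 29), (314, 27), (315, 54), (320, -52), (321, -40)]
38 [(140, -6), (141, -6), (142, -7), (143, -8), (144, -6), (148, 16), (149, 38), (150, 34), (151, 10), (156, -18), (157, -27), (158, -6), (229, -8), (230, -10), (231, -8), (242, 13), 
[... 254 characters left out ...]
-6), (144, -6), (145, -6), (146, -7), (147, -9), (149, 18), (150, 33), (151, 23), (152, 6), (156, -8), (157, -20), (158, -22), (231, -8), (232, -12), (233, -8), (242, 7), (243, 14), (244, 6), (326, -10), (336, 21), (337, 32), (338, 13), (339, -6), (345, -9), (346, -14), (348, 23), (349, 22), (350, 10), (353, -10), (354, -21), (355, -7), (382, -9), (383, -8), (384, -7), (385, -7)]
46 [(142, -6), (148, 6), (149, 15), (150, 12), (157, -20), (158, -24), (159, -9), (233, -6), (234, -11), (235, -8), (241, 7), (242, 10), (243, 6), (327, -10), (334, 17), (335, 33), (336, 26), (338, -6), (339, -16), (345, -10), (346, -16), (348, 28), (349, 21), (350, 6), (352, -6), (353, -16), (354, -19), (383, -15)]
```

View pics/s6.png

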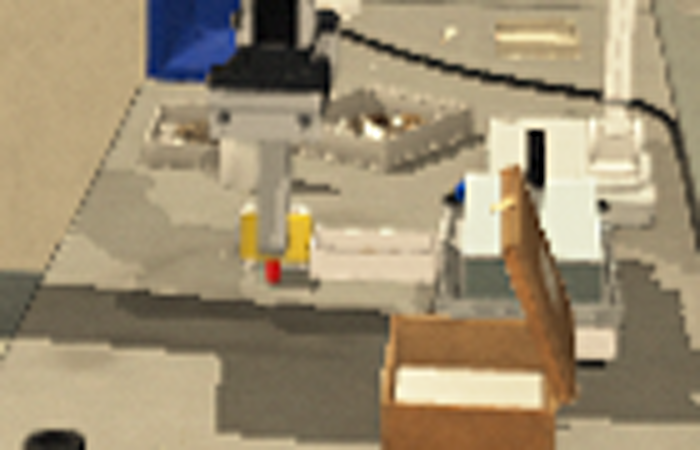

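The side view shows the drawer level and at bay height. The bay centre lies about 2.2 mm to -y of the drawer axis, so I shift, close in and re-measure.

Call:
apply_moves(dp=[[0, 0.0022, 0], [0.005, 0, 0], [0.003, 0, 0], [0, 0, 0], [0, 0, 0], [0, 0, 0], [0, 0, 0], [0, 0, 0], [0, 0, 0], [0, 0, 0]], rot=[[0, 0, 0], [0, 0, 0], [0, 0, 0], [0, 0, 0], [0, 0, 0], [0, 0, 0], [0, 0, 0], [0, 0, 0], [0, 0, 0], [0, 0, 0]], fingers=[-1, -1, -1, -1, -1, -1, -1, -1, -1, -1])

```text
t: 23.35
tool_pos: [0.4584, 0.0907, 0.0685]
tcp_rot: [1.0, 0.0, 0.0, -0.0]
force: [-1.0, 0.1, -0.9]
gripper_width: 0.0096
grip_force: 49.9
```

Run:
```python
from h import *
np.set_printoptions(precision=4,suppress=True)
s=env.sense();print(s["tool_pos"])
r=cam("wrist")
g=cv2.cvtColor(r["bgr"],cv2.COLOR_BGR2GRAY).astype(int)
rows=[(c,15+int(np.argmin(np.diff(g[15:75,c])))) for c in range(40,345,20)];print(rows)
P=onz(r,[(c,y+.5) for c,y in rows],.074);print(np.round(P[:,0],4))
roof=[(c,18+i) for i in() for c in()]
row=30;print([(i,int(v)) for i,v in enumerate(np.diff(g[row,20:400]),20) if abs(v)>15])
cv2.imwrite("pics/w7.png",cv2.resize(r["bgr"][0:170,40:420],None,fx=2.1,fy=2.1,interpolation=cv2.INTER_CUBIC))
```

```text
[0.4584 0.0907 0.0685]
[(40, 51), (60, 50), (80, 73), (100, 50), (120, 50), (140, 51), (160, 50), (180, 50), (200, 50), (220, 51), (240, 51), (260, 72), (280, 71), (300, 71), (320, 51), (340, 49)]
[0.5708 0.5712 0.5603 0.571  0.571  0.5705 0.5709 0.5709 0.5708 0.5704
 0.5703 0.5605 0.561  0.561  0.5703 0.5713]
[(340, -17), (341, -47), (342, -41), (343, -22), (345, 27), (346, 18), (350, -16), (351, -18)]
```

View pics/w7.png

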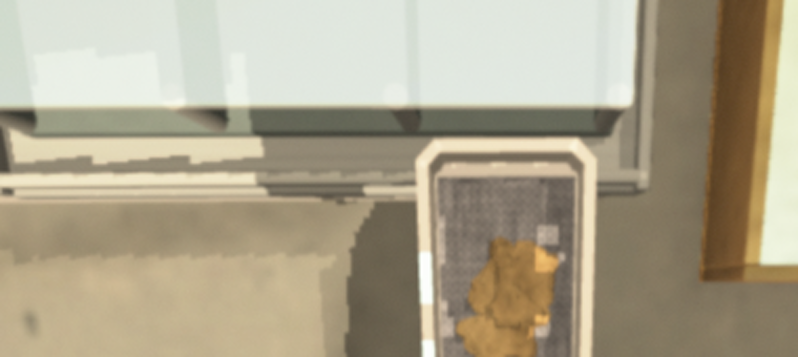

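The front edge is square to the axes (x=.571 along its length). The bay opening (cols ~239–326) is now centred on the drawer (239–324). I lower 2 mm and insert slowly.

Call:
apply_moves(dp=[[0, 0, 0.002], [0.004, 0, 0], [0.003, 0, 0], [0.003, 0, 0], [0.003, 0, 0], [0.003, 0, 0], [0.003, 0, 0], [0, 0, 0], [0, 0, 0], [0, 0, 0]], rot=[[0, 0, 0], [0, 0, 0], [0, 0, 0], [0, 0, 0], [0, 0, 0], [0, 0, 0], [0, 0, 0], [0, 0, 0], [0, 0, 0], [0, 0, 0]], fingers=[-1, -1, -1, -1, -1, -1, -1, -1, -1, -1])

```text
t: 24.65
tool_pos: [0.4773, 0.0907, 0.0665]
tcp_rot: [1.0, 0.0, -0.0, -0.0]
force: [0.0, -0.5, -0.5]
gripper_width: 0.0095
grip_force: 49.9
```

```bash
cat > ins.py <<'E'
from h import *
np.set_printoptions(precision=4,suppress=True)
s=env.sense();print(s["tool_pos"],s["tcp_rot"],s["force"],s["ft_torque"],s["gripper_width"])
r=cam("wrist")
g=cv2.cvtColor(r["bgr"],cv2.COLOR_BGR2GRAY).astype(int)
for row in(60,110,150,170):print(row,[(i,int(v)) for i,v in enumerate(np.diff(g[row,220:345]),220) if abs(v)>15])
import sys;cv2.imwrite("pics/%s.png"%sys.argv[1],cv2.resize(r["bgr"][0:240,150:420],None,fx=2,fy=2,interpolation=cv2.INTER_CUBIC))
E
python3 ins.py i1
```

```text
[0.4773 0.0907 0.0665] [ 1.      0.0003 -0.     -0.    ] [ 0.0303 -0.5199 -0.5225] [-0.055   0.1562 -0.0076] 0.00947755746019651
60 [(340, -19), (341, -60), (342, -40)]
110 [(237, 18), (238, 47), (239, 21), (243, -21), (244, -47), (245, -17), (246, 18), (247, 24), (252, -30), (297, 20), (298, 18), (305, -35), (312, 32), (314, -20), (316, 38), (317, 43), (322, -31), (323, -23), (340, -21), (342, 29), (343, 20)]
150 [(239, 47), (240, 58), (245, -47), (246, -27), (248, 27), (256, -23), (272, -18), (291, 31), (301, -49), (302, -32), (311, 29), (312, 30), (313, -22), (315, 35), (316, 44), (321, -56), (322, -31)]
170 [(239, 32), (240, 82), (241, 35), (246, -65), (247, -36), (250, -21), (311, 32), (315, 49), (316, 21), (320, -37), (321, -44)]
```

It entered without force. I continue.

Call:
apply_moves(dp=[[0.005, 0, 0], [0.006, 0, 0], [0.006, 0, 0], [0.006, 0, 0], [0.006, 0, 0], [0.006, 0, 0], [0.006, 0, 0], [0.006, 0, 0], [0.006, 0, 0], [0, 0, 0]], rot=[[0, 0, 0], [0, 0, 0], [0, 0, 0], [0, 0, 0], [0, 0, 0], [0, 0, 0], [0, 0, 0], [0, 0, 0], [0, 0, 0], [0, 0, 0]], fingers=[-1, -1, -1, -1, -1, -1, -1, -1, -1, -1])

```text
t: 25.95
tool_pos: [0.5308, 0.0907, 0.0665]
tcp_rot: [1.0, 0.0, 0.0, -0.0]
force: [-0.1, -0.6, -0.3]
gripper_width: 0.0097
grip_force: 49.9
```

Call:
apply_moves(dp=[[0.004, 0, 0], [0.003, 0, 0], [0.002, 0, 0], [0.002, 0, 0], [0.001, 0, 0], [0.001, 0, 0], [0, 0, 0], [0, 0, 0], [0, 0, 0], [0, 0, 0]], rot=[[0, 0, 0], [0, 0, 0], [0, 0, 0], [0, 0, 0], [0, 0, 0], [0, 0, 0], [0, 0, 0], [0, 0, 0], [0, 0, 0], [0, 0, 0]], fingers=[-1, -1, -1, -1, -1, -1, -1, -1, -1, -1])

```text
t: 27.2
tool_pos: [0.5434, 0.0907, 0.0665]
tcp_rot: [1.0, 0.0, 0.0, -0.0]
force: [-0.1, -0.7, -2.4]
gripper_width: 0.0092
grip_force: 49.9
```

Call:
apply_moves(dp=[[0.0005, 0, 0], [0.0005, 0, 0], [0.0005, 0, 0], [0.0005, 0, 0], [0.0005, 0, 0], [0, 0, 0.0005], [0, 0, 0.0005], [0, 0, 0], [0, 0, 0], [0, 0, 0]], rot=[[0, 0, 0], [0, 0, 0], [0, 0, 0], [0, 0, 0], [0, 0, 0], [0, 0, 0], [0, 0, 0], [0, 0, 0], [0, 0, 0], [0, 0, 0]], fingers=[-1, -1, -1, -1, -1, -1, -1, -1, -1, -1])

```text
t: 28.45
tool_pos: [0.5459, 0.0907, 0.0655]
tcp_rot: [1.0, 0.0, 0.0, -0.0]
force: [-0.6, -0.3, -1.0]
gripper_width: 0.0097
grip_force: 49.9
```

```bash
python3 ins.py i2
```

```text
[0.5459 0.0907 0.0655] [ 1.      0.0003  0.     -0.    ] [-0.5585 -0.2669 -0.9897] [0.0023 0.1769 0.0156] 0.009747986900542916
60 [(340, -22), (341, -60), (342, -37)]
110 [(338, -19), (339, -61), (340, -43), (342, 29), (343, 19)]
150 [(270, 38), (271, 56), (272, 36), (273, 18), (274, 22), (275, 23), (337, -67), (338, -41), (340, 27), (341, 21)]
170 [(336, -66), (337, -40), (339, 24), (340, 22)]
```

View pics/i2.png

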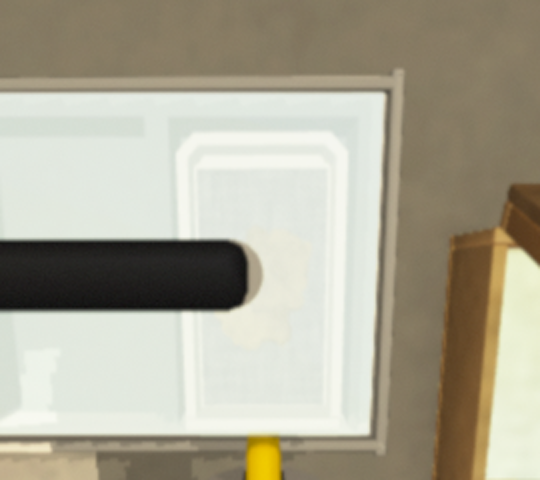

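The drawer is seen through the roof with its nose at row 132, a few mm short of the back wall. I push further in small steps.

Call:
apply_moves(dp=[[0.0005, 0, 0], [0.0005, 0, 0], [0.0005, 0, 0], [0.0005, 0, 0], [0.0005, 0, 0], [0.0005, 0, 0], [0, 0, 0], [0, 0, 0], [0, 0, 0], [0, 0, 0]], rot=[[0, 0, 0], [0, 0, 0], [0, 0, 0], [0, 0, 0], [0, 0, 0], [0, 0, 0], [0, 0, 0], [0, 0, 0], [0, 0, 0], [0, 0, 0]], fingers=[-1, -1, -1, -1, -1, -1, -1, -1, -1, -1])

```text
t: 29.75
tool_pos: [0.5489, 0.0907, 0.0653]
tcp_rot: [1.0, 0.0, -0.0, -0.0]
force: [-1.8, -1.2, -1.0]
gripper_width: 0.0098
grip_force: 49.9
```

```bash
cat > edge.py <<'E'
from h import *
np.set_printoptions(precision=4,suppress=True)
r=cam("wrist");g=cv2.GaussianBlur(cv2.cvtColor(r["bgr"],cv2.COLOR_BGR2GRAY),(3,3),0).astype(int)
import sys
for z,x0,n,sg in((.074,.571,"front",-1),(.074,.66,"back",1)):
    for y in(.075,.083,.13,.16):
        c,row=proj(r,[[x0,y,z]])[0];c=int(round(c));a=max(0,int(row)-12);d=np.diff(g[a:a+26,c])*sg
        k=a+int(np.argmin(d));print(n,y,onz(r,[(c,k+.5)],z)[0],int(d.min()))
cv2.imwrite("pics/%s.png"%sys.argv[1],cv2.resize(r["bgr"][0:300,150:420],None,fx=2,fy=2,interpolation=cv2.INTER_CUBIC))
c0=int(round(proj(r,[[.6,.09,.066]])[0][0]))
for c in(c0-8,c0+8,c0+14):print(c,[(i,int(v)) for i,v in enumerate(np.diff(g[30:260,c]),30) if abs(v)>6])
E
python3 edge.py i3
```

```text
front 0.075 [0.5704 0.0748 0.074 ] -15
front 0.083 [0.5704 0.0828 0.074 ] -14
front 0.13 [0.5704 0.13   0.074 ] -18
front 0.16 [0.5704 0.1603 0.074 ] -40
back 0.075 [0.6568 0.0749 0.074 ] -3
back 0.083 [0.6568 0.0829 0.074 ] -3
back 0.13 [0.6559 0.1303 0.074 ] -4
back 0.16 [0.6556 0.1604 0.074 ] -4
276 [(42, 9), (43, 17), (44, 14), (45, 13), (46, 21), (47, 23), (48, 12), (65, 8), (125, -7), (126, -13), (127, -15), (128, -14), (129, -8), (148, 12), (149, 16), (150, 16), (151, 10), (216, -7), (217, -20), (218, -36), (219, -32), (220, -13), (222, 13), (223, 13), (224, 8)]
292 [(42, 9), (43, 16), (44, 15), (45, 19), (46, 25), (47, 18), (65, 8), (216, -8), (217, -23), (218, -35), (219, -27), (220, -13), (221, -7), (223, 12), (224, 14), (225, 8), (227, -7), (228, -17), (229, -17), (230, -7)]
298 [(42, 10), (43, 18), (44, 18), (45, 22), (46, 24), (47, 16), (65, 8), (216, -7), (217, -19), (218, -27), (219, -19), (220, -14), (221, -15), (222, -7), (223, 8), (224, 14), (225, 8), (227, -8), (228, -16), (229, -13)]
```

View pics/i3.png

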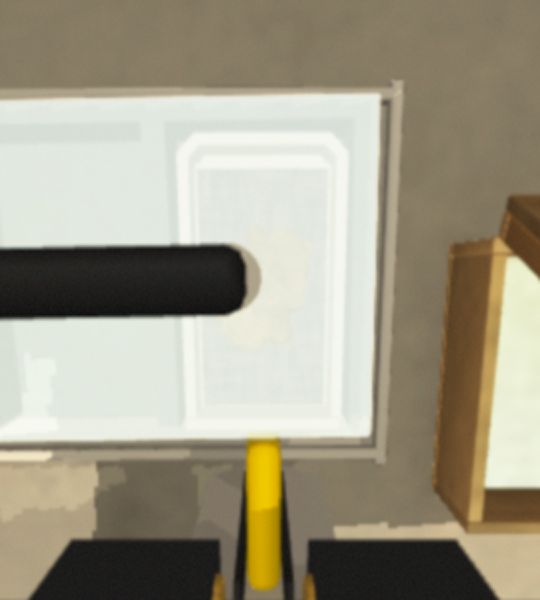

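Compared with the last view, the rim moved 3 mm while the case slid along with the drawer and yawed slightly. So the nose is against the back wall. I release and go for the red drawer.

Call:
apply_moves(dp=[[0, 0, 0], [0, 0, 0], [0, 0, 0], [0, 0, 0], [0, 0, -0.03], [0, 0, -0.05], [-0.02, -0.02, -0.05], [-0.045, -0.045, 0], [-0.043, -0.048, 0], [0, 0, 0]], rot=[[0, 0, 0], [0, 0, 0], [0, 0, 0], [0, 0, 0], [0, 0, 0], [0, 0, 0], [0, 0, 0], [0, 0, 0], [0, 0, 0], [0, 0, 0]], fingers=[-0.7, -0.45, -0.45, -0.45, -0.45, -0.45, -0.2, 0, 0, 0])

```text
t: 31.05
tool_pos: [0.4407, 0.2041, 0.1963]
tcp_rot: [1.0, 0.003, 0.001, -0.001]
force: [0.7, -0.5, -0.7]
gripper_width: 0.0473
grip_force: 0.0
```

Call:
apply_moves(dp=[[0, 0, 0], [0, 0, 0], [0, 0, 0], [0, 0, 0], [0, 0, 0], [0, 0, 0], [0, 0, 0], [0, 0, 0], [0, 0, 0], [0, 0, 0]], rot=[[0, 0, -10], [0, 0, -10], [0, 0, -10], [0, 0, -10], [0, 0, -10], [0, 0, -10], [0, 0, -10], [0, 0, -10], [0, 0, -10], [0, 0, -4.2]], fingers=[0, 0, 0, 0, 0, 0, 0, 0, 0, 0])

```text
t: 32.3
tool_pos: [0.4438, 0.2005, 0.1953]
tcp_rot: [0.68, 0.733, -0.0, 0.0]
force: [-0.0, 0.1, 0.2]
gripper_width: 0.0472
grip_force: 0.0
```

```bash
python3 fin.py
```

```text
[0.4438 0.2005 0.1953] [ 0.6799  0.7333 -0.      0.0003]
yel (367, 287, 21, 61) ((578.6448974609375, 54.48440933227539), (23.820690155029297, 89.777587890625), 11.391925811767578)
yel (176, 287, 21, 61) ((332.904541015625, 36.068572998046875), (89.42262268066406, 23.966035842895508), 87.28289031982422)
red (275, 169, 9, 40) ((440.355712890625, 212.32723999023438), (9.157224655151367, 45.13473892211914), 4.368713855743408)
```

Call:
apply_moves(dp=[[0.006, -0.002, 0.05], [0, 0, 0.05], [0, 0, 0.04], [0, 0, 0.02], [0, 0, 0.012], [0, 0, 0.005], [0, 0, 0], [0, 0, 0], [0, 0, 0], [0, 0, 0]], rot=[[0, 0, 0], [0, 0, 0], [0, 0, 0], [0, 0, 0], [0, 0, 0], [0, 0, 0], [0, 0, 0], [0, 0, 0], [0, 0, 0], [0, 0, 0]], fingers=[0, 0, 0, 0, 0, 0, 0, 0, 0, 0])

```text
t: 33.6
tool_pos: [0.4408, 0.2074, 0.019]
tcp_rot: [0.681, 0.733, 0.0, 0.0]
force: [-0.0, 0.0, -0.1]
gripper_width: 0.0467
grip_force: 0.0
```

Call:
apply_moves(dp=[[0, 0, 0], [0, 0, 0], [0, 0, 0], [0, 0, 0], [0, 0, 0], [0, 0, 0], [0, 0, 0], [0, 0, -0.02], [0, 0, -0.03], [0, 0, -0.02]], rot=[[0, 0, 0], [0, 0, 0], [0, 0, 0], [0, 0, 0], [0, 0, 0], [0, 0, 0], [0, 0, 0], [0, 0, 0], [0, 0, 0], [0, 0, 0]], fingers=[-1, -1, -1, -1, -1, -1, -1, -1, -1, -1], squeeze=50)

```text
t: 34.85
tool_pos: [0.4408, 0.2073, 0.0896]
tcp_rot: [0.681, 0.733, 0.0, 0.0]
force: [0.7, 0.1, -0.7]
gripper_width: 0.0095
grip_force: 50.0
```

Call:
apply_moves(dp=[[0, 0, 0], [0, 0, 0], [0, 0, 0], [0, 0, 0], [0, 0, 0], [0, 0, 0], [0, 0, 0], [0, 0, 0], [0, 0, 0], [0, 0, 0]], rot=[[0, 0, 10], [0, 0, 10], [0, 0, 10], [0, 0, 10], [0, 0, 10], [0, 0, 10], [0, 0, 10], [0, 0, 10], [0, 0, 10], [0, 0, 4.2]], fingers=[-1, -1, -1, -1, -1, -1, -1, -1, -1, -1])

```text
t: 36.1
tool_pos: [0.4401, 0.2072, 0.0881]
tcp_rot: [1.0, -0.001, -0.0, 0.0]
force: [-0.1, 0.7, -0.8]
gripper_width: 0.0096
grip_force: 50.0
```

Call:
apply_moves(dp=[[0, 0.006, 0.01], [0.006, 0, 0.01], [0.005, 0, 0.002], [0, 0, 0], [0, 0, 0], [0, 0, 0], [0, 0, 0], [0, 0, 0], [0, 0, 0], [0, 0, 0]], rot=[[0, 0, 0], [0, 0, 0], [0, 0, 0], [0, 0, 0], [0, 0, 0], [0, 0, 0], [0, 0, 0], [0, 0, 0], [0, 0, 0], [0, 0, 0]], fingers=[-1, -1, -1, -1, -1, -1, -1, -1, -1, -1])

```text
t: 37.35
tool_pos: [0.4515, 0.2013, 0.0665]
tcp_rot: [1.0, 0.0, 0.0, -0.0]
force: [-0.2, 0.3, -0.9]
gripper_width: 0.0097
grip_force: 50.0
```

Run:
```python
from h import *
np.set_printoptions(precision=4,suppress=True)
s=env.sense();print(s["tool_pos"],s["tcp_rot"],s["gripper_width"])
r=cam("wrist")
g=cv2.GaussianBlur(cv2.cvtColor(r["bgr"],cv2.COLOR_BGR2GRAY),(3,3),0).astype(int)
cols=[c for c in range(220,520,12)]
px=[(c,25+int(np.argmin(np.diff(g[25:65,c])))+.5) for c in cols]
P=onz(r,px,.074);print([p[1] for p in px]);print(P[:,0])
for row in(20,30):print(row,[(i,int(v)) for i,v in enumerate(np.diff(g[row,180:360]),180) if abs(v)>9])
for row in(100,150,180):print(row,[(i,int(v)) for i,v in enumerate(np.diff(g[row,220:345]),220) if abs(v)>15])
cv2.imwrite("pics/w8.png",cv2.resize(r["bgr"][0:200,180:460],None,fx=2.8,fy=2.8,interpolation=cv2.INTER_CUBIC))
```

```text
[0.4515 0.2013 0.0665] [ 1.      0.0003  0.0001 -0.0001] 0.009672924228269961
[26.5, 34.5, 34.5, 33.5, 33.5, 33.5, 33.5, 32.5, 32.5, 32.5, 32.5, 32.5, 32.5, 32.5, 31.5, 31.5, 31.5, 31.5, 31.5, 30.5, 33.5, 34.5, 34.5, 32.5, 28.5]
[0.5742 0.5706 0.5706 0.5711 0.5711 0.5711 0.5711 0.5715 0.5715 0.5715
 0.5715 0.5715 0.5716 0.5716 0.572  0.5721 0.5721 0.5721 0.5722 0.5726
 0.5713 0.5709 0.571  0.5719 0.5737]
20 [(196, 16), (197, 36), (198, 47), (199, 38), (200, 19), (207, -19), (208, -19), (209, -10), (213, -15), (214, -17), (216, 18), (217, 15), (218, 10), (219, 21), (220, 34), (221, 24)]
30 [(184, -10), (203, 21), (204, 45), (205, 53), (206, 34), (208, -18), (209, -17), (213, -11), (214, -17), (216, 11), (217, 17), (218, 11), (220, 25), (221, 36), (222, 23)]
100 [(238, 24), (239, 30), (240, 16), (244, -27), (245, -29), (249, -21), (313, 27), (314, 16), (317, 28), (318, 36), (319, 16), (323, -23), (324, -25)]
150 [(240, 22), (241, 19), (245, -22), (246, -31), (253, -25), (254, -20), (292, 22), (301, -16), (302, -23), (303, -16), (311, 17), (312, 20), (316, 32), (317, 26), (337, -24), (338, -17)]
180 [(240, 22), (241, 29), (242, 16), (246, -23), (247, -40), (248, -20), (259, -17), (260, -29), (261, -22), (310, 16), (311, 25), (315, 30), (316, 28), (332, -16), (333, -24), (334, -17)]
```

View pics/w8.png

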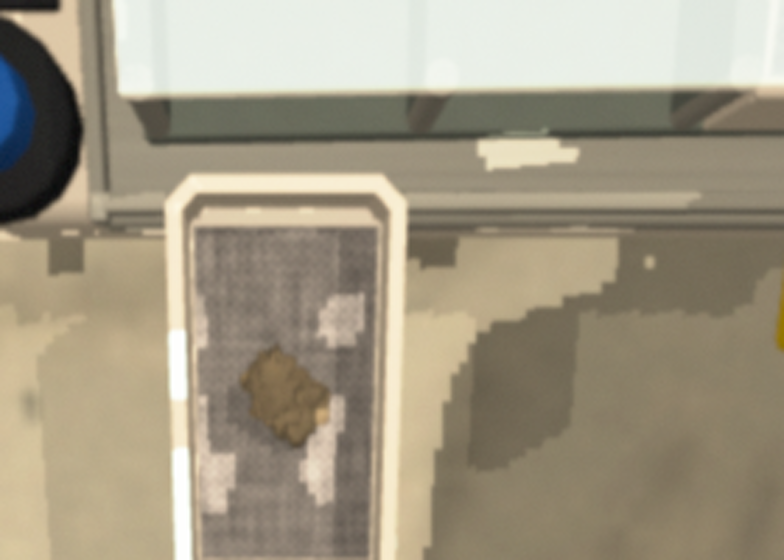

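I have now viewed more pictures than the 14 allowed, so from here I measure by numbers only. This view shows the case yawed by about +1.1° and the bay centre about 2 mm to the right of the drawer. I correct for both.

Call:
apply_moves(dp=[[0, 0.004, 0], [0, 0, 0], [0.002, 0, 0], [0, 0, 0], [0, 0, 0], [0, 0, 0], [0, 0, 0], [0, 0, 0], [0, 0, 0], [0, 0, 0]], rot=[[0, 0, -1.1], [0, 0, 0], [0, 0, 0], [0, 0, 0], [0, 0, 0], [0, 0, 0], [0, 0, 0], [0, 0, 0], [0, 0, 0], [0, 0, 0]], fingers=[-1, -1, -1, -1, -1, -1, -1, -1, -1, -1])

```text
t: 38.65
tool_pos: [0.4535, 0.1973, 0.0665]
tcp_rot: [1.0, 0.01, 0.0, -0.0]
force: [-0.6, 0.1, -0.2]
gripper_width: 0.0098
grip_force: 50.0
```

Run:
```python
from h import *
np.set_printoptions(precision=4,suppress=True)
s=env.sense();print(s["tool_pos"],s["tcp_rot"],s["gripper_width"])
r=cam("wrist")
g=cv2.GaussianBlur(cv2.cvtColor(r["bgr"],cv2.COLOR_BGR2GRAY),(3,3),0).astype(int)
px=[(c,25+int(np.argmin(np.diff(g[25:65,c])))+.5) for c in range(232,440,24)];print([p[1] for p in px])
T=np.linalg.inv(np.r_[np.c_[R.from_quat(s["tcp_rot"]).as_matrix(),s["tool_pos"]],[[0,0,0,1]]])
tf=lambda P:(np.c_[P,np.ones(len(P))]@T.T)[:,:3]
for row in(20,28):
    e=[i+.5 for i in range(205,235) if g[row,i+1]-g[row,i]>12];print("roof L cols",e,tf(onz(r,[(max(e),row)],.074)))
for row in(43,45,47,49):print(row,[(i,int(v)) for i,v in enumerate(np.diff(g[row,205:350]),205) if abs(v)>6])
for row in(100,150):
    d=np.diff(g[row]);L=225+int(np.argmax(d[225:250]))+.5;Rr=312+int(np.argmin(d[312:332]))+.5;print(L,Rr,tf(onz(r,[(L,row),(Rr,row)],.0655)))
```

```text
[0.4535 0.1973 0.0665] [ 1.      0.0098  0.     -0.    ] 0.009838537871262414
[37.5, 37.5, 37.5, 37.5, 38.5, 38.5, 38.5, 38.5, 38.5]
roof L cols [214.5, 215.5, 216.5, 217.5, 218.5] [[ 0.1256 -0.0316 -0.0075]]
roof L cols [214.5, 215.5, 216.5, 217.5, 218.5] [[ 0.122  -0.0318 -0.0075]]
43 [(205, 40), (206, 35), (207, 17), (211, -12), (212, -17), (213, -8), (214, 11), (215, 18), (216, 10), (223, -11), (224, -19), (225, -19), (226, -10), (237, 11), (238, 11), (321, -9), (334, 8)]
45 [(205, 35), (206, 42), (207, 26), (208, 8), (211, -11), (212, -17), (213, -9), (214, 10), (215, 18), (216, 12), (224, -9), (225, -16), (226, -20), (227, -14), (237, 9), (238, 8), (333, 8)]
47 [(205, 28), (206, 40), (207, 32), (208, 14), (211, -10), (212, -17), (213, -9), (214, 9), (215, 19), (216, 11), (225, -7), (226, -15), (227, -20), (228, -16), (229, -7), (237, 8), (238, 7), (331, 7), (332, 7)]
49 [(205, 30), (206, 41), (207, 29), (208, 12), (211, -10), (212, -17), (213, -11), (214, 8), (215, 18), (216, 13), (226, -7), (227, -18), (228, -21), (229, -14), (236, 7), (237, 8), (331, 7)]
239.5 323.5 [[ 0.0895 -0.0237  0.001 ]
 [ 0.0895  0.0221  0.001 ]]
240.5 322.5 [[ 0.0627 -0.0241  0.001 ]
 [ 0.0627  0.0224  0.001 ]]
```

Call:
apply_moves(dp=[[0, -0.0005, 0], [0.005, 0, 0], [0.005, 0, 0], [0.003, 0, 0], [0.003, 0, 0], [0.003, 0, 0], [0.003, 0, 0], [0, 0, 0], [0, 0, 0], [0, 0, 0]], rot=[[0, 0, 0.2], [0, 0, 0], [0, 0, 0], [0, 0, 0], [0, 0, 0], [0, 0, 0], [0, 0, 0], [0, 0, 0], [0, 0, 0], [0, 0, 0]], fingers=[-1, -1, -1, -1, -1, -1, -1, -1, -1, -1])

```text
t: 39.95
tool_pos: [0.4754, 0.1982, 0.0665]
tcp_rot: [1.0, 0.008, 0.0, -0.0]
force: [-0.3, -0.0, -0.9]
gripper_width: 0.0094
grip_force: 50.0
```

Call:
apply_moves(dp=[[0.005, 0, 0], [0.006, 0, 0], [0.006, 0, 0], [0.006, 0, 0], [0.006, 0, 0], [0.006, 0, 0], [0.006, 0, 0], [0.006, 0, 0], [0.006, 0, 0], [0, 0, 0]], rot=[[0, 0, 0], [0, 0, 0], [0, 0, 0], [0, 0, 0], [0, 0, 0], [0, 0, 0], [0, 0, 0], [0, 0, 0], [0, 0, 0], [0, 0, 0]], fingers=[-1, -1, -1, -1, -1, -1, -1, -1, -1, -1])

```text
t: 41.2
tool_pos: [0.5289, 0.199, 0.0665]
tcp_rot: [1.0, 0.008, 0.0, -0.0]
force: [0.6, 0.5, -2.2]
gripper_width: 0.0099
grip_force: 50.0
```

```bash
cat > bay.py <<'E'
from h import *
np.set_printoptions(precision=4,suppress=True)
s=env.sense();print(s["tool_pos"],s["force"])
r=cam("wrist")
g=cv2.GaussianBlur(cv2.cvtColor(r["bgr"],cv2.COLOR_BGR2GRAY),(3,3),0).astype(int)
# column profiles: rim front/back (z .046), roof back/front (z .074)
for c in(262,300,400):
    print(c,[(i,int(v)) for i,v in enumerate(np.diff(g[0:260,c])) if abs(v)>9])
yb=s["tool_pos"][1]
for x in(.5705,.66): print("expected row roof",x,proj(r,[[x,yb,.074]])[0])
print("expected rim back in",proj(r,[[.616+.053,yb,.046]])[0])
E
python3 bay.py
```

```text
[0.5289 0.199  0.0665] [ 0.5707  0.4999 -2.2062]
262 [(4, 25), (5, 40), (6, 30), (7, 11), (185, -26), (186, -44), (187, -38), (188, -18), (191, 11), (192, 11), (198, 10), (204, 15), (205, 28), (206, 22), (210, -13), (211, -21), (212, -17), (234, -20), (235, -24), (236, -15)]
300 [(4, 13), (5, 33), (6, 39), (7, 20), (68, -10), (69, -25), (70, -54), (71, -65), (72, -45), (73, -12), (109, 29), (110, 41), (111, 30), (112, 12), (118, 19), (119, 31), (120, 25), (185, -27), (186, -43), (187, -33), (188, -14), (198, 11), (204, 15), (205, 28), (206, 24), (210, -13), (211, -19), (212, -11), (233, -11), (234, -20), (235, -18)]
400 [(5, 26), (6, 36), (7, 27), (8, 10), (69, -18), (70, -48), (71, -67), (72, -50), (73, -16), (108, 18), (109, 55), (110, 72), (111, 49), (112, 17), (185, -20), (186, -34), (187, -31), (188, -12), (196, 16), (197, 15), (200, -13), (201, -19), (202, -16)]
expected row roof 0.5705 [284.242  189.3459]
expected row roof 0.66 [287.5267   7.0627]
expected rim back in [286.8589  10.0924]
```

Call:
apply_moves(dp=[[0.003, 0, 0], [0.003, 0, 0], [0.002, 0, 0], [0.002, 0, 0], [0.002, 0, 0], [0.001, 0, 0], [0.001, 0, 0], [0, 0, 0.001], [0, 0, 0], [0, 0, 0]], rot=[[0, 0, 0], [0, 0, 0], [0, 0, 0], [0, 0, 0], [0, 0, 0], [0, 0, 0], [0, 0, 0], [0, 0, 0], [0, 0, 0], [0, 0, 0]], fingers=[-1, -1, -1, -1, -1, -1, -1, -1, -1, -1])

```text
t: 42.5
tool_pos: [0.5424, 0.1993, 0.0655]
tcp_rot: [1.0, 0.008, 0.0, -0.0]
force: [-0.6, 0.3, -1.3]
gripper_width: 0.0097
grip_force: 50.0
```

```bash
python3 bay.py
```

```text
[0.5424 0.1993 0.0655] [-0.5894  0.3171 -1.2579]
262 [(30, 14), (31, 17), (35, 19), (36, 28), (37, 17), (210, -23), (211, -38), (212, -38), (213, -20), (215, 11), (234, -20), (235, -24), (236, -16)]
300 [(31, 10), (32, 13), (35, 20), (36, 29), (37, 17), (106, -16), (107, -46), (108, -67), (109, -51), (110, -20), (143, 34), (144, 61), (145, 62), (146, 35), (147, 11), (209, -12), (210, -24), (211, -35), (212, -34), (213, -22), (215, 16), (216, 20), (217, 10), (233, -10), (234, -18), (235, -16)]
400 [(33, 14), (34, 14), (35, 20), (36, 29), (37, 21), (106, -12), (107, -41), (108, -67), (109, -57), (110, -23), (143, 35), (144, 62), (145, 62), (146, 35), (147, 10), (209, -26), (210, -34), (211, -25), (212, -10), (216, 17), (217, 16), (220, -12), (221, -20), (222, -16)]
expected row roof 0.5705 [283.8383 213.3225]
expected row roof 0.66 [287.0455  37.3487]
expected rim back in [286.4606  35.8375]
```

Call:
apply_moves(dp=[[0.0005, 0, 0], [0.0005, 0, 0], [0.0005, 0, 0], [0.0005, 0, 0], [0, 0, 0], [0, 0, 0], [0, 0, 0], [0, 0, 0], [0, 0, 0], [0, 0, 0]], rot=[[0, 0, 0], [0, 0, 0], [0, 0, 0], [0, 0, 0], [0, 0, 0], [0, 0, 0], [0, 0, 0], [0, 0, 0], [0, 0, 0], [0, 0, 0]], fingers=[-1, -1, -1, -1, -1, -1, -1, -1, -1, -1])

```text
t: 43.8
tool_pos: [0.5445, 0.1993, 0.0655]
tcp_rot: [1.0, 0.008, 0.0, -0.0]
force: [0.7, -0.2, -1.1]
gripper_width: 0.0092
grip_force: 50.0
```

```bash
python3 bay.py
```

```text
[0.5445 0.1993 0.0655] [ 0.7003 -0.2371 -1.0778]
262 [(34, 14), (35, 16), (40, 21), (41, 23), (42, 13), (212, -15), (213, -34), (214, -40), (215, -28), (216, -11), (218, 12), (234, -19), (235, -24), (236, -16)]
300 [(36, 14), (39, 10), (40, 22), (41, 23), (42, 13), (112, -30), (113, -57), (114, -62), (115, -37), (148, 28), (149, 61), (150, 69), (151, 38), (152, 11), (212, -15), (213, -33), (214, -38), (215, -27), (216, -15), (218, 16), (219, 20), (220, 10), (233, -10), (234, -19), (235, -16)]
400 [(37, 14), (38, 12), (39, 10), (40, 19), (41, 27), (42, 15), (112, -25), (113, -54), (114, -65), (115, -42), (116, -11), (148, 25), (149, 60), (150, 68), (151, 41), (152, 12), (212, -12), (213, -33), (214, -35), (215, -20), (216, -10), (219, 18), (220, 16), (223, -12), (224, -18), (225, -15)]
expected row roof 0.5705 [283.7744 216.8148]
expected row roof 0.66 [286.962   41.9488]
expected rim back in [286.391   39.7625]
```

Call:
apply_moves(dp=[[0.0005, 0, 0], [0.0005, 0, 0], [0.0005, 0, 0], [0.0005, 0, 0], [0.0005, 0, 0], [0.0005, 0, 0], [0, 0, 0], [0, 0, 0], [0, 0, 0], [0, 0, 0]], rot=[[0, 0, 0], [0, 0, 0], [0, 0, 0], [0, 0, 0], [0, 0, 0], [0, 0, 0], [0, 0, 0], [0, 0, 0], [0, 0, 0], [0, 0, 0]], fingers=[-1, -1, -1, -1, -1, -1, -1, -1, -1, -1])

```text
t: 45.1
tool_pos: [0.5474, 0.1994, 0.0653]
tcp_rot: [1.0, 0.008, -0.0, -0.0]
force: [-3.0, 1.9, -1.1]
gripper_width: 0.0098
grip_force: 50.0
```

```bash
python3 bay.py
```

```text
[0.5474 0.1994 0.0653] [-3.0212  1.9214 -1.0507]
262 [(40, 19), (41, 33), (42, 33), (43, 16), (214, -20), (215, -37), (216, -31), (217, -14), (219, -10), (220, -10), (222, 18), (223, 19), (224, 11), (234, -20), (235, -23), (236, -15)]
300 [(41, 19), (42, 30), (43, 30), (44, 16), (115, -31), (116, -57), (117, -61), (118, -36), (150, 14), (151, 44), (152, 67), (153, 55), (154, 24), (214, -12), (215, -32), (216, -34), (217, -18), (222, 14), (223, 16), (234, -18), (235, -17)]
400 [(42, 10), (43, 21), (44, 30), (45, 28), (46, 13), (116, -14), (117, -42), (118, -67), (119, -55), (120, -23), (152, 22), (153, 59), (154, 72), (155, 44), (156, 13), (216, -26), (217, -35), (218, -24), (223, 13), (224, 15), (228, -17), (229, -16)]
expected row roof 0.5705 [283.6851 221.9336]
expected row roof 0.66 [286.8577  48.4287]
expected rim back in [286.3106  45.2848]
```

Call:
apply_moves(dp=[[0.0005, 0, 0], [0.0005, 0, 0], [0.0005, 0, 0], [0.0005, 0, 0], [0, 0, 0], [0, 0, 0], [0, 0, 0], [0, 0, 0], [0, 0, 0], [0, 0, 0]], rot=[[0, 0, 0], [0, 0, 0], [0, 0, 0], [0, 0, 0], [0, 0, 0], [0, 0, 0], [0, 0, 0], [0, 0, 0], [0, 0, 0], [0, 0, 0]], fingers=[-1, -1, -1, -1, -1, -1, -1, -1, -1, -1])

```text
t: 46.4
tool_pos: [0.5496, 0.1992, 0.0655]
tcp_rot: [1.0, 0.008, 0.0, 0.0]
force: [-1.5, -0.5, -1.1]
gripper_width: 0.0097
grip_force: 50.0
```

```bash
python3 bay.py
```

```text
[0.5496 0.1992 0.0655] [-1.4714 -0.4799 -1.1461]
262 [(40, 10), (41, 31), (42, 39), (43, 23), (214, -14), (215, -16), (216, -10), (217, -12), (218, -20), (219, -21), (220, -10), (222, -11), (223, -10), (225, 12), (226, 12), (234, -13), (235, -19), (236, -13)]
300 [(41, 12), (42, 31), (43, 37), (44, 21), (115, -24), (116, -55), (117, -64), (118, -42), (119, -11), (150, 15), (151, 49), (152, 68), (153, 52), (154, 22), (214, -13), (215, -33), (216, -35), (217, -17), (223, -17), (225, 12), (226, 16), (234, -12), (235, -13)]
400 [(45, 25), (46, 40), (47, 28), (117, -10), (118, -34), (119, -60), (120, -60), (121, -32), (153, 13), (154, 46), (155, 68), (156, 53), (157, 24), (217, -20), (218, -34), (219, -30), (220, -11), (226, 15), (227, 16), (231, -18), (232, -16)]
expected row roof 0.5705 [283.6184 225.4148]
expected row roof 0.66 [286.7379  53.2935]
expected rim back in [286.1851  49.4658]
```

The last 2 mm moved the case together with the tool, because its front row stayed at 215.5, so the red drawer is home. I release, then check the lamp clearance for the record button.

Call:
apply_moves(dp=[[0, 0, 0], [0, 0, 0], [0, 0, 0], [0, 0, 0], [0, 0, 0], [0, 0, -0.03], [0, 0, -0.05], [0, 0, -0.06], [0, 0, 0], [0, 0, 0]], rot=[[0, 0, 0], [0, 0, 0], [0, 0, 0], [0, 0, 0], [0, 0, 0], [0, 0, 0], [0, 0, 0], [0, 0, 0], [0, 0, -9.1], [0, 0, 0]], fingers=[-0.7, -0.45, -0.45, -0.45, -0.45, -0.45, -0.45, -0.45, -0.45, -0.45])

```text
t: 47.7
tool_pos: [0.5497, 0.1994, 0.2063]
tcp_rot: [0.996, 0.087, 0.001, -0.0]
force: [-0.5, 0.1, 0.3]
gripper_width: 0.0257
grip_force: 0.0
```

Run:
```python
from h import *
np.set_printoptions(precision=3,suppress=True)
T=cam("top");S=cam("side")
def tri(a,b):
    d1=ray(T,[a])[0];d2=ray(S,[b])[0];M=np.c_[d1,-d2];k=np.linalg.lstsq(M,S["e"]-T["e"],rcond=None)[0]
    p,q=T["e"]+k[0]*d1,S["e"]+k[1]*d2;return (p+q)/2,np.linalg.norm(p-q)
for a in((152,88),(192,157)):
    for b in((333,68),(333,170),(270,115)):print(a,b,*tri(a,b))
r=cam("wrist")
print(env.sense()["tool_pos"],env.sense()["tcp_rot"])
def c(b):
    m=cv2.moments(b);return [m["m10"]/m["m00"],m["m01"]/m["m00"]]
for n,lo,hi in(("blue",(100,120,40),(130,255,255)),("green",(50,120,40),(85,255,255))):
    for x in blobs(r,lo,hi,None,100): print(n,np.round(c(x)),onz(r,[c(x)],.056)[0],cv2.boundingRect(x))
for n,lo,hi in(("yel",(19,150,60),(34,255,255)),("red",(0,150,80),(6,255,255))):
    for x in blobs(r,lo,hi,None,40):
        P=onz(r,x.reshape(-1,2),.079)[:,:2]*1000;print(n,cv2.boundingRect(x),cv2.minAreaRect(P.astype(np.float32)))
```

```text
(152, 88) (333, 68) [0.681 0.479 0.399] 0.0074480664416045365
(152, 88) (333, 170) [0.8   0.606 0.064] 0.25433831395089346
(152, 88) (270, 115) [0.558 0.437 0.329] 0.2913399103027214
(192, 157) (333, 68) [0.582 0.26  0.363] 0.20351618566294352
(192, 157) (333, 170) [0.687 0.372 0.034] 0.021451644748854606
(192, 157) (270, 115) [0.487 0.261 0.274] 0.053532626827953324
[0.549 0.199 0.204] [ 0.996  0.086 -0.001  0.   ]
blue [226. 166.] [0.577 0.266 0.056] (214, 154, 24, 24)
green [235.  92.] [0.652 0.266 0.056] (223, 80, 24, 26)
green [232. 130.] [0.614 0.263 0.056] (220, 120, 26, 22)
yel (104, 362, 337, 16) ((346.32037353515625, 176.5637969970703), (22.396160125732422, 409.3560485839844), 9.846972465515137)
yel (367, 197, 25, 43) ((552.4410400390625, 98.0506820678711), (18.61056900024414, 44.60814666748047), 88.3512954711914)
yel (220, 287, 14, 61) ((408.0275573730469, 239.6091766357422), (79.0801010131836, 14.18311595916748), 6.120777130126953)
yel (330, 287, 13, 61) ((429.64715576171875, 115.62452697753906), (78.70526123046875, 13.181374549865723), 13.675415992736816)
yel (70, 272, 23, 20) ((428.7161560058594, 401.56060791015625), (29.560993194580078, 10.88701057434082), 50.0807991027832)
red (275, 180, 15, 43) ((553.593017578125, 200.44093322753906), (44.79370880126953, 9.904911994934082), 0.4771827757358551)
```

Call:
apply_moves(dp=[[0, 0, 0], [0, 0, 0], [0, 0, 0], [0, 0, 0], [0, 0, 0], [0, 0, 0], [0, 0, 0], [0, 0, 0], [0.03, 0.05, 0], [0.037, 0.053, 0]], rot=[[0, 0, -10], [0, 0, -10], [0, 0, -10], [0, 0, -10], [0, 0, -10], [0, 0, -10], [0, 0, -10], [0, 0, -10], [0, 0, 0], [0, 0, 0]], fingers=[-1, -1, -1, -1, -1, -1, -1, -1, -1, -1], squeeze=20)

```text
t: 49.1
tool_pos: [0.6511, 0.2651, 0.2045]
tcp_rot: [0.708, 0.706, -0.001, -0.0]
force: [1.1, 0.3, 0.7]
gripper_width: 0.0004
grip_force: 0.0
```

Call:
apply_moves(dp=[[0, 0, 0.05], [0, 0, 0.05], [0, 0, 0.026], [0, 0, 0], [0, 0, 0], [0, 0, 0], [0, 0, 0], [0, 0, 0], [0, 0, 0], [0, 0, 0]], rot=[[0, 0, 0], [0, 0, 0], [0, 0, 0], [0, 0, 0], [0, 0, 0], [0, 0, 0], [0, 0, 0], [0, 0, 0], [0, 0, 0], [0, 0, 0]], fingers=[-1, -1, -1, -1, -1, -1, -1, -1, -1, -1])

```text
t: 50.35
tool_pos: [0.6507, 0.2652, 0.0795]
tcp_rot: [0.707, 0.707, 0.0, -0.0]
force: [-0.4, 0.1, -0.2]
gripper_width: 0.0003
grip_force: 0.0
```

Call:
apply_moves(dp=[[0, 0.001, 0.008], [0, 0, 0.004], [0, 0, 0.003], [0, 0, 0.002], [0, 0, 0.001], [0, 0, 0.001], [0, 0, 0.001], [0, 0, 0.001], [0, 0, 0], [0, 0, 0]], rot=[[0, 0, 0], [0, 0, 0], [0, 0, 0], [0, 0, 0], [0, 0, 0], [0, 0, 0], [0, 0, 0], [0, 0, 0], [0, 0, 0], [0, 0, 0]], fingers=[-1, -1, -1, -1, -1, -1, -1, -1, -1, -1])

```text
t: 51.6
tool_pos: [0.6515, 0.2651, 0.0612]
tcp_rot: [0.707, 0.707, 0.0, 0.0]
force: [-6.0, -2.4, 11.1]
gripper_width: 0.0006
grip_force: 5.5
```

Call:
apply_moves(dp=[[0, 0, -0.03], [0, 0, -0.05], [0, 0, -0.06], [-0.03, -0.01, -0.03], [-0.05, -0.01, -0.02], [-0.05, -0.01, 0], [-0.05, -0.004, 0], [0, 0, 0], [0, 0, 0], [0, 0, 0]], rot=[[0, 0, 0], [0, 0, 0], [0, 0, 0], [0, 0, 0], [0, 0, 0], [0, 0, 0], [0, 0, 0], [0, 0, 0], [0, 0, 0], [0, 0, 0]], fingers=[0, 0, 0, 0, 0, 0, 0, 0, 0, 0])

```text
t: 52.85
tool_pos: [0.618, 0.0865, 0.248]
tcp_rot: [0.706, 0.708, 0.0, -0.0]
force: [0.2, 0.0, -0.1]
gripper_width: 0.0471
grip_force: 0.0
```

```bash
cat > case.py <<'E'
from h import *
import sys
np.set_printoptions(precision=4,suppress=True)
s=env.sense();print(s["tool_pos"],s["tcp_rot"])
zb,cx,cy=map(float,sys.argv[1:4]) # case base z, approx centre
r=cam("wrist")
def rect(b,z): return [np.round(v,2) for v in cv2.minAreaRect((onz(r,cv2.convexHull(b).reshape(-1,2),z)[:,:2]*1000).astype(np.float32))]
q=proj(r,[[cx,cy,zb+.079]])[0].astype(int)
for b in blobs(r,(0,0,0),(180,255,75),(q[0]-40,q[1]-80,q[0]+40,q[1]+75),300)[:2]: print("bar",rect(b,zb+.079),cv2.boundingRect(b))
p=proj(r,[[cx,cy,zb+.034]])[0].astype(int)
for b in blobs(r,(0,0,185),(180,60,255),(p[0]-70,p[1]-110,p[0]+70,p[1]+110),800)[:2]: print("roof",rect(b,zb+.034),cv2.boundingRect(b))
for n,lo,hi in(("yel",(19,150,60),(34,255,255)),("red",(0,150,80),(6,255,255))):
    for x in blobs(r,lo,hi,None,60):
        if cv2.boundingRect(x)[1]<260: print(n,cv2.boundingRect(x),rect(x,zb+.04))
E
python3 case.py .04 .618 .1475
```

```text
[0.618  0.0865 0.248 ] [ 0.7063  0.7079  0.0001 -0.0002]
bar [array([620.37, 146.65]), array([99.32, 11.59]), np.float64(89.94)] (278, 94, 13, 103)
roof [array([614.76, 161.  ]), array([108.33, 201.05]), np.float64(0.1)] (228, 34, 102, 185)
yel (206, 185, 39, 12) [array([552.23,  95.39]), array([44.65, 13.03]), np.float64(0.09)]
red (202, 91, 41, 12) [array([553.57, 198.7 ]), array([43.44, 11.22]), np.float64(0.03)]
```

The case is square on the plate with its handle at (.6204,.1467). The yellow fin sits about 1.3 mm further out than the red one, so I nudge both home with closed fingers.

Call:
apply_moves(dp=[[0.005, -0.04, 0], [0.004, -0.04, 0], [0, -0.038, 0], [0, 0, 0.05], [0, 0, 0.05], [0, 0, 0.05], [0, 0, 0.028], [0, 0.005, 0], [0, 0.003, 0], [0, 0, 0]], rot=[[0, 0, 0], [0, 0, 0], [0, 0, 0], [0, 0, 0], [0, 0, 0], [0, 0, 0], [0, 0, 0], [0, 0, 0], [0, 0, 0], [0, 0, 0]], fingers=[-1, -1, -1, -1, -1, -1, -1, -1, -1, -1])

```text
t: 54.15
tool_pos: [0.5097, 0.0945, 0.0727]
tcp_rot: [0.707, 0.707, 0.002, 0.001]
force: [1.6, 0.0, -0.1]
gripper_width: 0.0005
grip_force: 0.0
```

Call:
apply_moves(dp=[[0, 0.002, 0], [0, 0.001, 0], [0, 0.001, 0], [0, 0.001, 0], [0, 0.001, 0], [0, 0.001, 0], [0, 0.001, 0], [0, 0.001, 0], [0, 0.001, 0], [0, 0, 0]], rot=[[0, 0, 0], [0, 0, 0], [0, 0, 0], [0, 0, 0], [0, 0, 0], [0, 0, 0], [0, 0, 0], [0, 0, 0], [0, 0, 0], [0, 0, 0]], fingers=[-1, -1, -1, -1, -1, -1, -1, -1, -1, -1])

```text
t: 55.4
tool_pos: [0.5169, 0.094, 0.0701]
tcp_rot: [0.707, 0.707, -0.001, -0.001]
force: [-2.6, -0.5, 0.2]
gripper_width: 0.0005
grip_force: 1.7
```

Call:
apply_moves(dp=[[0, 0.0005, 0], [0, 0.0005, 0], [0, 0.0005, 0], [0, 0.0005, 0], [0, 0, 0], [0, 0, 0], [0, 0, 0], [0, 0, 0], [0, 0, 0], [0, 0, 0]], rot=[[0, 0, 0], [0, 0, 0], [0, 0, 0], [0, 0, 0], [0, 0, 0], [0, 0, 0], [0, 0, 0], [0, 0, 0], [0, 0, 0], [0, 0, 0]], fingers=[-1, -1, -1, -1, -1, -1, -1, -1, -1, -1])

```text
t: 56.65
tool_pos: [0.5198, 0.0942, 0.0705]
tcp_rot: [0.707, 0.707, 0.0, 0.0]
force: [-3.1, -2.2, -0.6]
gripper_width: 0.0006
grip_force: 1.5
```

Call:
apply_moves(dp=[[0, -0.006, 0], [0, -0.01, 0], [0.03, 0, 0], [0.04, 0, 0], [0.034, 0, 0], [0, 0.008, 0], [0, 0.004, 0], [0, 0.002, 0], [0, 0.001, 0], [0, 0, 0]], rot=[[0, 0, 0], [0, 0, 0], [0, 0, 0], [0, 0, 0], [0, 0, 0], [0, 0, 0], [0, 0, 0], [0, 0, 0], [0, 0, 0], [0, 0, 0]], fingers=[-1, -1, -1, -1, -1, -1, -1, -1, -1, -1])

```text
t: 57.9
tool_pos: [0.5188, 0.1975, 0.0705]
tcp_rot: [0.707, 0.707, -0.0, -0.0]
force: [0.1, 0.5, 0.2]
gripper_width: 0.0003
grip_force: 0.0
```

Call:
apply_moves(dp=[[0, 0.0005, 0], [0, 0.0005, 0], [0, 0.0005, 0], [0, 0.0005, 0], [0, 0.0005, 0], [0, 0, 0], [0, 0, 0], [0, 0, 0], [0, 0, 0], [0, 0, 0]], rot=[[0, 0, 0], [0, 0, 0], [0, 0, 0], [0, 0, 0], [0, 0, 0], [0, 0, 0], [0, 0, 0], [0, 0, 0], [0, 0, 0], [0, 0, 0]], fingers=[-1, -1, -1, -1, -1, -1, -1, -1, -1, -1])

```text
t: 59.15
tool_pos: [0.5199, 0.1983, 0.07]
tcp_rot: [0.707, 0.707, -0.001, -0.001]
force: [-5.9, 0.4, 2.0]
gripper_width: 0.0004
grip_force: 2.7
```

Call:
apply_moves(dp=[[0, -0.006, 0], [0, -0.006, 0], [0, 0, -0.04], [0, 0, -0.05], [0, 0, -0.05], [0, 0, -0.038], [-0.038, 0.038, 0], [-0.038, 0.038, 0], [-0.036, 0.036, 0], [0, 0, 0]], rot=[[0, 0, 0], [0, 0, 0], [0, 0, 0], [0, 0, 0], [0, 0, 0], [0, 0, 0], [0, 0, 0], [0, 0, 0], [0, 0, 0], [0, 0, 0]], fingers=[-1, -1, -1, -1, -1, -1, 0, 0, 0, 0])

```text
t: 60.4
tool_pos: [0.6231, 0.0831, 0.2471]
tcp_rot: [0.709, 0.706, -0.0, 0.0]
force: [-0.7, 0.0, 0.7]
gripper_width: 0.0375
grip_force: 0.0
```

```bash
python3 case.py .04 .62 .1475
```

```text
[0.6231 0.0831 0.2471] [ 0.7086  0.7056 -0.0005  0.0002]
bar [array([622.47, 147.91]), array([98.22, 11.05]), np.float64(89.94)] (275, 89, 12, 103)
roof [array([613.98, 160.62]), array([199.51, 107.7 ]), np.float64(89.73)] (222, 31, 102, 185)
yel (204, 182, 39, 12) [array([555.4 ,  95.86]), array([12.94, 44.43]), np.float64(89.71)]
red (198, 87, 41, 12) [array([555.48, 199.4 ]), array([11.12, 43.28]), np.float64(89.65)]
```

Both fins now line up (.5554 and .5555) and the case handle is at (.622,.148). I grip the handle.

Call:
apply_moves(dp=[[0.034, -0.001, 0], [0.03, 0, 0.03], [0, 0, 0.04], [0, 0, 0.04], [0, 0, 0.02], [0, 0, 0.011], [0, 0, 0], [0, 0, 0], [0, 0, 0], [0, 0, 0]], rot=[[0, 0, 0], [0, 0, 0], [0, 0, 0], [0, 0, 0], [0, 0, 0], [0, 0, 0], [0, 0, 0], [0, 0, 0], [0, 0, 0], [0, 0, 0]], fingers=[0, 0, 0, 0, 0, 0, 0, 0, 0, 0])

```text
t: 61.7
tool_pos: [0.6207, 0.1501, 0.1084]
tcp_rot: [0.707, 0.707, 0.001, 0.0]
force: [-0.4, 0.5, -0.5]
gripper_width: 0.0472
grip_force: 0.0
```

Call:
apply_moves(dp=[[0, 0, 0], [0, 0, 0], [0, 0, 0], [0, 0, 0], [0, 0, 0], [0, 0, 0], [0, 0, 0], [0, 0, 0], [0, 0, 0], [0, 0, 0]], rot=[[0, 0, 0], [0, 0, 0], [0, 0, 0], [0, 0, 0], [0, 0, 0], [0, 0, 0], [0, 0, 0], [0, 0, 0], [0, 0, 0], [0, 0, 0]], fingers=[-1, -1, -1, -1, -1, -1, -1, -1, -1, -1], squeeze=60)

```text
t: 62.95
tool_pos: [0.6205, 0.1502, 0.1077]
tcp_rot: [0.707, 0.707, 0.0, 0.0]
force: [4.4, -0.4, 0.8]
gripper_width: 0.0134
grip_force: 60.0
```

Call:
apply_moves(dp=[[0, 0, -0.005], [0, 0, -0.015], [0, 0, -0.015], [0, -0.01, 0], [0, -0.02, 0], [0, -0.025, 0], [0, -0.03, 0], [0, -0.03, 0], [0, -0.025, 0], [0, -0.015, 0]], rot=[[0, 0, 0], [0, 0, 0], [0, 0, 0], [0, 0, 0], [0, 0, 0], [0, 0, 0], [0, 0, 0], [0, 0, 0], [0, 0, 0], [0, 0, 0]], fingers=[-1, -1, -1, -1, -1, -1, -1, -1, -1, -1])

```text
t: 64.2
tool_pos: [0.4633, 0.1501, 0.1424]
tcp_rot: [0.707, 0.707, -0.0, -0.0]
force: [0.0, 0.5, -6.8]
gripper_width: 0.0134
grip_force: 60.0
```

Call:
apply_moves(dp=[[0, -0.005, 0], [-0.02, 0, 0], [-0.03, 0, 0], [-0.04, 0, 0], [-0.04, 0, 0], [-0.04, 0, 0], [-0.04, 0, 0], [-0.04, 0, 0], [-0.03, 0, 0], [-0.02, 0, 0]], rot=[[0, 0, 0], [0, 0, 0], [0, 0, 0], [0, 0, 0], [0, 0, 0], [0, 0, 0], [0, 0, 0], [0, 0, 0], [0, 0, 0], [0, 0, 0]], fingers=[-1, -1, -1, -1, -1, -1, -1, -1, -1, -1])

```text
t: 65.45
tool_pos: [0.4608, -0.1519, 0.1425]
tcp_rot: [0.708, 0.707, 0.0, 0.0]
force: [-0.3, -0.4, -7.0]
gripper_width: 0.0134
grip_force: 60.0
```

Call:
apply_moves(dp=[[-0.02, 0, 0], [-0.035, 0, 0], [-0.04, 0, 0], [-0.03, 0.008, 0], [-0.0166, 0.01, 0], [0, 0.0103, 0], [0, 0, 0], [0, 0, 0], [0, 0, 0], [0, 0, 0]], rot=[[0, 0, 0], [0, 0, 0], [0, 0, 0], [0, 0, 0], [0, 0, 0], [0, 0, 0], [0, 0, 2], [0, 0, 2], [0, 0, 1], [0, 0, 0]], fingers=[-1, -1, -1, -1, -1, -1, -1, -1, -1, -1])

```text
t: 66.7
tool_pos: [0.4887, -0.2911, 0.1426]
tcp_rot: [0.737, 0.676, 0.0, 0.0]
force: [-0.4, 0.3, -6.9]
gripper_width: 0.0133
grip_force: 60.0
```

```bash
cat > m.py <<'E'
from h import *
np.set_printoptions(precision=4,suppress=True)
s=env.sense();print(s["tool_pos"],s["tcp_rot"],s["gripper_width"])
T=cam("top");S=cam("side")
x,y=proj(T,[[.49,-.294,.003]])[0].astype(int)
c=blobs(T,(0,0,0),(180,255,45),(x-48,y-40,x+48,y+40))[0]
print("mat",cv2.minAreaRect((onz(T,cv2.convexHull(c).reshape(-1,2),.003)[:,:2]*1000).astype(np.float32)))
r=cam("wrist")
for n,lo,hi in(("yel",(19,150,60),(34,255,255)),("red",(0,150,80),(6,255,255))):
    for x in blobs(r,lo,hi,(0,0,270,265),60): print(n,cv2.boundingRect(x))
g=cv2.GaussianBlur(cv2.cvtColor(r["bgr"],cv2.COLOR_BGR2GRAY),(3,3),0).astype(int)
for row in(20,60,120,150):print(row,[(i,int(v)) for i,v in enumerate(np.diff(g[row,100:460]),100) if abs(v)>22])
for col in(225,330):print("col",col,[(i,int(v)) for i,v in enumerate(np.diff(g[0:250,col])) if abs(v)>22])
E
python3 m.py
```

```text
[ 0.4887 -0.2911  0.1426] [0.737  0.6759 0.     0.0001] 0.013335179936376564
mat ((490.60845947265625, -295.093505859375), (231.0930938720703, 152.4522705078125), 84.3546142578125)
red (149, 157, 68, 18)
20 [(309, -29)]
60 [(110, 30), (111, 28), (139, 27)]
120 [(201, -27), (202, -34), (203, -23), (213, 37), (214, 59), (215, 48), (216, 25), (347, -37), (348, -61), (349, -50), (359, 39), (360, 40)]
150 [(203, -34), (204, -39), (215, 58), (216, 69), (217, 39), (345, -23), (346, -58), (347, -67), (348, -40), (357, 25), (358, 26)]
col 225 [(87, -30), (88, -40), (89, -26), (116, 31), (117, 57), (118, 56), (119, 30)]
col 330 [(7, -30), (13, -26), (31, 30), (32, 29), (87, -31), (88, -36), (89, -23), (116, 30), (117, 55), (118, 55), (119, 28)]
```

Run:
```python
from h import *
np.set_printoptions(precision=4,suppress=True)
s=env.sense();r=cam("wrist");M=R.from_quat(s["tcp_rot"]).as_matrix()
f=lambda px,z:(onz(r,px,z)-s["tool_pos"])@M
print("mat +y",f([(225,88.5),(330,88.5)],.003),"roof +y",f([(225,118),(330,118)],.109))
print("mat x",f([(204,150),(358,150)],.003),"roof x",f([(216.2,150),(347,150)],.109))
```

```text
mat +y [[ 0.1162 -0.0554  0.1396]
 [ 0.1161  0.0479  0.1396]] roof +y [[ 0.0825 -0.0371  0.0336]
 [ 0.0825  0.0322  0.0336]]
mat x [[ 0.0568 -0.0799  0.1396]
 [ 0.0567  0.0792  0.1396]] roof x [[ 0.0618 -0.044   0.0336]
 [ 0.0618  0.0445  0.0336]]
```

Call:
apply_moves(dp=[[-0.001, -0.0005, 0], [0, 0, 0.015], [0, 0, 0.02], [0, 0, 0.015], [0, 0, 0.01], [0, 0, 0.006], [0, 0, 0.003], [0, 0, 0.001], [0, 0, 0.001], [0, 0, 0]], rot=[[0, 0, 0], [0, 0, 0], [0, 0, 0], [0, 0, 0], [0, 0, 0], [0, 0, 0], [0, 0, 0], [0, 0, 0], [0, 0, 0], [0, 0, 0]], fingers=[-1, -1, -1, -1, -1, -1, -1, -1, -1, -1])

```text
t: 68.15
tool_pos: [0.4883, -0.2926, 0.0718]
tcp_rot: [0.737, 0.676, 0.0, 0.0]
force: [-1.2, 0.3, -6.9]
gripper_width: 0.0134
grip_force: 60.0
```

Call:
apply_moves(dp=[[0, 0, 0.0005], [0, 0, 0.0005], [0, 0, 0.0005], [0, 0, 0], [0, 0, 0], [0, 0, 0], [0, 0, 0], [0, 0, 0], [0, 0, 0], [0, 0, 0]], rot=[[0, 0, 0], [0, 0, 0], [0, 0, 0], [0, 0, 0], [0, 0, 0], [0, 0, 0], [0, 0, 0], [0, 0, 0], [0, 0, 0], [0, 0, 0]], fingers=[-1, -1, -1, -1, -1, -1, -1, -1, -1, -1])

```text
t: 69.4
tool_pos: [0.4886, -0.2925, 0.0705]
tcp_rot: [0.737, 0.676, 0.0, 0.0]
force: [1.7, 1.5, 0.4]
gripper_width: 0.0135
grip_force: 60.0
```

Touchdown: the weight is off the gripper. I release, rise, back off and verify.

Call:
apply_moves(dp=[[0, 0, 0], [0, 0, 0], [0, 0, 0], [0, 0, 0], [0, 0, 0], [0, 0, -0.03], [0, 0, -0.05], [0, 0, -0.06], [-0.03, 0, -0.04], [-0.04, 0, 0]], rot=[[0, 0, 0], [0, 0, 0], [0, 0, 0], [0, 0, 0], [0, 0, 0], [0, 0, 0], [0, 0, 0], [0, 0, 0], [0, 0, 0], [0, 0, 0]], fingers=[-0.5, 0, 0, 0, 0, 0, 0, 0, 0, 0])

```text
t: 70.65
tool_pos: [0.4839, -0.3635, 0.2562]
tcp_rot: [0.736, 0.677, 0.001, 0.005]
force: [0.2, 0.1, -1.0]
gripper_width: 0.0465
grip_force: 0.0
```

Call:
apply_moves(dp=[[0, 0, 0], [0, 0, 0], [0, 0, 0], [0, 0, 0], [0, 0, 0], [0, 0, 0], [0, 0, 0], [0, 0, 0], [0, 0, 0], [0, 0, 0]], rot=[[0, 0, 0], [0, 0, 0], [0, 0, 0], [0, 0, 0], [0, 0, 0], [0, 0, 0], [0, 0, 0], [0, 0, 0], [0, 0, 0], [0, 0, 0]], fingers=[0, 0, 0, 0, 0, 0, 0, 0, 0, 0])

```text
t: 71.9
tool_pos: [0.4821, -0.3622, 0.2499]
tcp_rot: [0.737, 0.676, 0.0, -0.0]
force: [-1.2, -0.7, -0.4]
gripper_width: 0.0468
grip_force: 0.0
```

```bash
python3 case.py .003 .489 -.294
python3 - <<'E'
from h import *
np.set_printoptions(precision=4,suppress=True)
s=env.sense();r=cam("wrist");M=R.from_quat(s["tcp_rot"]).as_matrix()
x,y=proj(r,[[.489,-.294,.037]])[0].astype(int)
m=blobs(r,(0,0,0),(180,255,75),(x-90,y-110,x+85,y+110),300)[0]
print("mat",cv2.boundingRect(m),cv2.minAreaRect((onz(r,cv2.convexHull(m).reshape(-1,2),.003)[:,:2]*1000).astype(np.float32)))
w=blobs(r,(0,0,150),(180,60,255),(x-45,y-70,x+45,y+70),300)[0]
print("roof",cv2.boundingRect(w),(x,y),cv2.minAreaRect((onz(r,cv2.convexHull(w).reshape(-1,2),.037)[:,:2]*1000).astype(np.float32)))
E
```

```text
[ 0.4821 -0.3622  0.2499] [ 0.7371  0.6758  0.     -0.    ]
bar [array([ 488.15, -294.7 ]), array([167.06,  93.77]), np.float64(85.0)] (242, 57, 80, 155)
bar [array([ 488.53, -295.26]), array([99.  , 11.45]), np.float64(85.26)] (277, 92, 11, 92)
roof [array([ 488.23, -295.32]), array([169.88,  88.53]), np.float64(84.99)] (245, 66, 74, 139)
yel (213, 174, 35, 13) [array([ 417.37, -341.07]), array([15.59, 44.2 ]), np.float64(84.98)]
red (427, 216, 65, 13) [array([ 716.  , -424.38]), array([86.08, 13.87]), np.float64(0.42)]
red (533, 126, 22, 35) [array([ 817.78, -330.08]), array([19.55, 44.15]), np.float64(20.15)]
red (208, 89, 37, 13) [array([ 425.94, -238.22]), array([13.63, 43.68]), np.float64(84.93)]
mat (221, 44, 122, 176) ((488.33721923828125, -294.0041809082031), (233.90594482421875, 157.138916015625), 84.99565887451172)
roof (245, 67, 74, 138) (np.int64(282), np.int64(137)) ((488.15130615234375, -295.8552551269531), (168.80348205566406, 89.32341003417969), 85.0186996459961)
```

The case sits on the mat centre within about 1.3 mm and square to it. Both fins are at the home offset measured earlier (-66.7 and -67.1 mm), so I hand in.

```bash
python3 -c "
from plant import env
print(env.hand_in())"
```

```text
the job is handed in; nothing more can be done
None
```

The job is handed in, with no verdict shown: tare and record were pressed in order, and the case is back on the mat, square and about 1 mm off centre, with the yellow and red drawers home (no orange drawer was on the bench); I broke one rule, viewing 16 pictures instead of at most 14.

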